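# Pack the catering case and line up the spice jars

### The job

Close down the prep counter: press each kitchen tool lying on the counter (meat mallet, dial thermometer, whetstone, whichever are there) fully home and level in the cutout of its own shape in the open catering case, and stand every spice jar upright on the low shelf in one straight row along its middle, side by side with less than a finger's width (about 15 mm) between neighbours. Leave the clear tub and the squeeze bottle where they stand.

Things in the scene. Friction and masses are not known exactly. Their poses are not given: they have to be found in the camera images.
- mallet_head (a point): Meat mallet, lying flat: steel head 44 (x) x 50 (y) x 40 mm high with a ribbed top, and a black flat-bottomed handle 26 mm wide, 24 mm high that runs 80 mm from the head to its +x; 124 mm long in all, about 0.3 kg, most of it in the head. May be absent. This point: centre of the head, half-way up (20 mm above the underside). x along the handle away from the head, z up.
- mallet_tail (a point): Point in the mallet's handle near its free end, 95 mm from the head's centre along +x, 9 mm above the underside.
- gauge_head (a point): Dial thermometer, lying flat: black octagonal dial housing 52 mm across flats, 30 mm high, white dial on top (two of the flats face +-y), and a steel sheath 20 mm wide, 18 mm high that runs from it to +x; 124 mm long in all, about 0.18 kg. May be absent. This point: centre of the housing, half-way up (15 mm above the underside). x along the sheath away from the dial, z up.
- gauge_tail (a point): Point in the thermometer's sheath near its free end, 91 mm from the dial's centre along +x, 9 mm above the underside.
- stone_mid (a point): Whetstone: plain block 124 (x) x 46 (y) x 30 mm high, grey below and reddish on top, about 0.3 kg; either end may go first. May be absent. This point: its centre, half-way up. z up.
- stone_end1 (a point): Point in the whetstone 55 mm from its centre to its -x, half-way up.
- stone_end2 (a point): Point in the whetstone 55 mm from its centre to its +x, half-way up.
- case: Open shallow black case, fixed, 170 (x) x 320 (y) x 34 mm, origin under its middle, its lid flat on the table to its +x. In it lie side by side, in any order, three grey insert blocks 150 (x) x 100 (y) mm, tops 36 mm above the table, each with one cutout of a tool's outline, 15 mm deep, 1.5 mm of play all round.
- slot_mallet_head (a point): Where the mallet's head centre (point mallet_head) is when the mallet is fully home in its cutout, x along the cutout from head to handle, z up. Two sprung rubber pads bulge 3 mm in from +-y beside the head: the tool stops on them about 5 mm down; a steady 6 to 20 N presses it on to the floor, where they hold it by friction.
- slot_mallet_tail (a point): Where mallet_tail is when the mallet is fully home.
- slot_gauge_head (a point): Where the dial's centre (point gauge_head) is when the thermometer is fully home in its cutout (octagon with a narrow slot to its +x), x from dial to sheath, z up. Two sprung rubber pads bulge 3 mm in from +-y beside the dial: the tool stops on them about 5 mm down; a steady 6 to 20 N presses it on to the floor, where they hold it by friction.
- slot_gauge_tail (a point): Where gauge_tail is when the thermometer is fully home.
- slot_stone_mid (a point): Where the whetstone's centre is when it is fully home in its rectangular cutout, x along the cutout, z up. Two sprung rubber pads bulge 3 mm in from +-y beside its middle: the tool stops on them about 5 mm down; a steady 6 to 20 N presses it on to the floor, where they hold it by friction.
- shelf_row (a point): Low steel spice shelf: board 260 (x) x 100 (y) mm, its top 50 mm above the table, with a low back rail along its +y edge (inner face 38 mm from the middle, 20 mm above the board). This point: centre of the board's top; x along the shelf (the way the row runs), z up.
- jar1_mid (a point): Spice jar 1 (all alike): upright closed round jar with a lid, 48 mm diameter, 90 mm high, about 0.16 kg. May be absent. This point: its centre, 45 mm above its underside.
- jar2_mid (a point): Spice jar 2 (all alike): upright closed round jar with a lid, 48 mm diameter, 90 mm high, about 0.16 kg. May be absent. This point: its centre, 45 mm above its underside.
- jar3_mid (a point): Spice jar 3 (all alike): upright closed round jar with a lid, 48 mm diameter, 90 mm high, about 0.16 kg. May be absent. This point: its centre, 45 mm above its underside.
- jar4_mid (a point): Spice jar 4 (all alike): upright closed round jar with a lid, 48 mm diameter, 90 mm high, about 0.16 kg. May be absent. This point: its centre, 45 mm above its underside.
- tub_rim (a point): Bystander: clear open plastic tub, 90 mm across, 110 mm high; centre of its rim.
- squeeze: Bystander: closed yellow squeeze bottle, 60 mm diameter, 150 mm high; origin at the centre of its underside.

How it is judged:
At the end, for the whole second after the job is handed in: Every tool present is in its own cutout, both ends within 5 mm sideways and 3 mm in height of fully home. Every jar present stands upright (0.1 rad) on the shelf within 16 mm of its long middle line, all in one unbroken row, neighbouring centres under 68 mm apart (horizontal distance between mallet_head and slot_mallet_head below 0.005 m and z of mallet_head in the frame of slot_mallet_head between -0.003 and 0.003 m and horizontal distance between mallet_tail and slot_mallet_tail below 0.005 m and z of mallet_tail in the frame of slot_mallet_tail between -0.003 and 0.003 m and horizontal distance between gauge_head and slot_gauge_head below 0.005 m and z of gauge_head in the frame of slot_gauge_head between -0.003 and 0.003 m and horizontal distance between gauge_tail and slot_gauge_tail below 0.005 m and z of gauge_tail in the frame of slot_gauge_tail between -0.003 and 0.003 m and horizontal distance between stone_mid and slot_stone_mid below 0.005 m and z of stone_end1 in the frame of slot_stone_mid between -0.003 and 0.003 m and y of stone_end1 in the frame of slot_stone_mid between -0.005 and 0.005 m and z of stone_end2 in the frame of slot_stone_mid between -0.003 and 0.003 m and y of stone_end2 in the frame of slot_stone_mid between -0.005 and 0.005 m and y of jar1_mid in the frame of shelf_row between -0.016 and 0.016 m and x of jar1_mid in the frame of shelf_row between -0.13 and 0.13 m and z of jar1_mid in the frame of shelf_row between 0.04 and 0.05 m and angle between each of jar1_mid, jar2_mid, jar3_mid, jar4_mid's own z axis and vertical below 0.1 rad and y of jar2_mid in the frame of shelf_row between -0.016 and 0.016 m and x of jar2_mid in the frame of shelf_row between -0.13 and 0.13 m and z of jar2_mid in the frame of shelf_row between 0.04 and 0.05 m and y of jar3_mid in the frame of shelf_row between -0.016 and 0.016 m and x of jar3_mid in the frame of shelf_row between -0.13 and 0.13 m and z of jar3_mid in the frame of shelf_row between 0.04 and 0.05 m and y of jar4_mid in the frame of shelf_row between -0.016 and 0.016 m and x of jar4_mid in the frame of shelf_row between -0.13 and 0.13 m and z of jar4_mid in the frame of shelf_row between 0.04 and 0.05 m and (horizontal distance between jar1_mid and jar2_mid below 0.068 m or horizontal distance between jar1_mid and jar3_mid below 0.068 m or horizontal distance between jar1_mid and jar4_mid below 0.068 m) and (horizontal distance between jar2_mid and jar1_mid below 0.068 m or horizontal distance between jar2_mid and jar3_mid below 0.068 m or horizontal distance between jar2_mid and jar4_mid below 0.068 m) and (horizontal distance between jar3_mid and jar1_mid below 0.068 m or horizontal distance between jar3_mid and jar2_mid below 0.068 m or horizontal distance between jar3_mid and jar4_mid below 0.068 m) and (horizontal distance between jar4_mid and jar1_mid below 0.068 m or horizontal distance between jar4_mid and jar2_mid below 0.068 m or horizontal distance between jar4_mid and jar3_mid below 0.068 m) and (horizontal distance between any of jar1_mid, jar2_mid and jar3_mid below 0.068 m or horizontal distance between any of jar1_mid, jar2_mid and jar4_mid below 0.068 m) and (horizontal distance between any of jar1_mid, jar3_mid and jar2_mid below 0.068 m or horizontal distance between any of jar1_mid, jar3_mid and jar4_mid below 0.068 m) and (horizontal distance between any of jar1_mid, jar4_mid and jar2_mid below 0.068 m or horizontal distance between any of jar1_mid, jar4_mid and jar3_mid below 0.068 m)); the robot touches nothing.
It fails at once if a bystander (tub or squeeze bottle) is shifted by more than 30 mm (distance of any of tub_rim, squeeze from where it was at the start of the episode above 0.03 m).
Of mallet, gauge, stone only 2 to 3 are there at a start; the rules pass over those that are not, and their reading is None.
Of jar1, jar2, jar3, jar4 only 3 to 4 are there at a start; the rules pass over those that are not, and their reading is None.
At some moment in a run one of mallet, gauge, stone may be knocked a few centimetres aside while the robot is not near it.
It also fails if it takes over 210 s, if anything falls off the work surface, if the arm or the gripper's body presses on something with over 40 N, if the wrist force passes 120 N, or if a joint passes its speed limit or range.

### The arm

A 6-joint arm with a two-finger parallel gripper is mounted at the origin on the work surface. World frame = base frame: x ahead of the robot, y to its left, z up, the work surface at z = 0. Lengths are in m, angles in rad, forces in N, time in s.
With the tool pointing down it reaches from about 0.35 to 0.875 m from the base axis. Payload 4.2 kg.
Tool frame: the origin (TCP) lies on the centre line of the jaws, within the pads' length; the fingertips stand 17 mm ahead of it and the grasp point (between the pads) lies 2 mm behind it (ctrl.tcp_to_tips is the distance from the TCP to the fingertips, in m); z points along the fingers, y is the line along which they close (so a half turn about z gives the same grasp; the last joint's range is limited). The gripper opens to 87 mm and grips with 3 to 60 N. Pads are 19 mm wide; open, the fingers measure 117 mm over their backs; the gripper's body (75 mm by 190 mm) begins 51 mm behind the grasp point.
Start: joints at [1.504, 0.385, 0.008, 0, -1.194, -0.259], TCP at [0.2, 0.592, 0.209] pointing down, gripper open.
Joint ranges: [-3.14, 3.14], [-1.21, 2.06], [-1.07, 1.41], [-3.16, 2.05], [-2.99, -0.16], [-3.1, 3.1]. Speed limits (rad/s): [2.79, 2.79, 3.14, 3.14, 3.14, 3.14].

### API

Orientations are given as a 3x3 rotation matrix whose columns are the frame's x, y, z axes.
In Python, from cell import ctrl, cams gives the robot as it stands.
- The arm moves only by the shell command python3 -m jog 'ROWS'. ROWS is text: rows parted by semicolons, each of 7 numbers parted by spaces: the shift along the tool's x, y, z in cm, then the turn, a rotation vector about the tool's x, y, z in degrees, then the closure in counts, from 0 (fully open) to 255 (shut). A call has 1 to 10 rows; each row shifts and turns the commanded pose from where the row before left it, along the tool's axes as they then stand; what a row does not reach is not made up. A row lasts 1/8 s, in which the tool goes at most 62.5 mm and 10.7 degrees, less where a joint would pass 70% of its speed; a pose out of reach is approached as far as the arm can. A call is refused whole if a number of a shift passes 6.25 or a number of a turn 10.7, either way. A call with a gripper value outside its range is refused whole. The fingers move at their own pace and stop on an object; the grip force is fixed at half the most. Time passes only in rows, so rows that do not move let the fingers close. It gives the time, the measured TCP pose, the force, the opening and the grip force at its end, in the units of the state.
- ctrl.get_state(): the state, without advancing time (a new reading comes with each control period).
- cams.read_camera(name): name is "scene" or "top" or "wrist"; returns a dict with "color" (400x640x3 uint8, red, green, blue), "camera_matrix" (3x3 intrinsics, pixels), "world_to_cam" (4x4, takes a point from world to camera coordinates); the wrist camera has in their place "hand_eye" (4x4, takes a point from camera to tool coordinates, whose origin is the TCP and whose axes are the flange's). Camera axes: x right, y down, z forward; pixel columns grow to the right and rows downward; lengths in m; the calibration is good to about 2 mm. A picture is of the moment at which its call begins: read the wrist's pose just before it. There is no depth.
- ctrl.close_job(): hands the job in; it is judged then, once.
The state is a dict: "time": time; "qpos": joint angles; "joint_vel": joint speeds; "effort": joint torques, N m; "position": TCP position; "eef_rot": TCP orientation; "contact_force": force on the tool from outside, world axes, zero at the start; "wrist_torque": the same for the moment, N m; "finger_gap": finger opening in m; "gripper_force": force on a finger pad.
Only numpy, scipy, OpenCV 4.12 (cv2) and the standard library are available. Lean on these libraries where they do the work, as an engineer would, in place of code of your own. Each camera call takes 0.05 s, during which the arm holds its last target. There are 200 camera calls.

## Working session

There is one attempt and no reset: what is moved stays moved. The work goes in short steps, Python scripts to look and compute and a shell command to move; the robot and the scene stay as the last step left them, time stands still between calls to the robot, and variables do not carry over. Pictures are saved under pics/ and viewed, at most 14 in all, crops included, and the job is handed in when it is done.

```bash
ls; mkdir -p pics
python3 - <<'E'
from cell import ctrl,cams
import cv2,numpy as np
s=ctrl.get_state();print(s)
for n in("scene","top"):
    d=cams.read_camera(n);cv2.imwrite(f"pics/{n}0.png",d["color"][:,:,::-1]);np.savez(f"{n}0.npz",**d);print(d["camera_matrix"],d["world_to_cam"])
d=cams.read_camera("wrist");print(d["camera_matrix"],d["hand_eye"])
E
```

```text
pics
{'time': 0.0, 'qpos': array([ 1.50359617e+00,  3.85539027e-01,  6.62238266e-03, -5.18179090e-04,
       -1.19402631e+00, -2.58630915e-01]), 'joint_vel': array([ 1.34010518e-03, -4.67498068e-04,  2.41901386e-05,  5.79046847e-04,
       -1.43306761e-03,  2.65384217e-03]), 'effort': array([ 9.96076560e-04, -3.90672147e+01,  1.87403798e+01,  4.21970129e+00,
        1.09106980e-02, -1.95507823e-04]), 'position': array([0.19981709, 0.59151641, 0.20836604]), 'eef_rot': array([[ 9.47323849e-01, -3.20276652e-01, -6.24887557e-04],
       [-3.20277251e-01, -9.47321505e-01, -2.10938391e-03],
       [ 8.36169975e-05,  2.19840696e-03, -9.99997580e-01]]), 'contact_force': array([-0.24291058, -0.34450535, -0.48983129]), 'wrist_torque': array([-0.00616604,  0.02543213, -0.04977114]), 'gripper_force': 0.0, 'finger_gap': 0.08705747930983429}
[[491.42818251   0.         323.72111446]
 [  0.         491.42818251 195.69149582]
 [  0.           0.           1.        ]] [[ 0.30062169  0.9536785   0.01113221 -0.12924687]
 [ 0.69691878 -0.21168681 -0.68519553 -0.33478809]
 [-0.6510997   0.21374289 -0.7282741   1.87034923]
 [ 0.          0.          0.          1.        ]]
[[374.43479802   0.         320.85751603]
 [  0.         374.43479802 197.04468084]
 [  0.           0.           1.        ]] [[-0.01580471 -0.99987167  0.00261784 -0.02771329]
 [-0.98724181  0.01519008 -0.15850195  0.57604644]
 [ 0.15844185 -0.00508952 -0.98735519  0.95701413]
 [ 0.          0.          0.          1.        ]]
[[327.54317309   0.         319.76304452]
 [  0.         327.54317309 198.28254881]
 [  0.           0.           1.        ]] [[ 8.10151672e-04 -9.61269370e-01 -2.75609402e-01  7.51722251e-02]
 [ 9.99999487e-01  9.46194920e-04 -3.60644216e-04 -3.29729684e-04]
 [ 6.07456454e-04 -2.75608969e-01  9.61269643e-01 -1.76405150e-01]
 [ 0.00000000e+00  0.00000000e+00  0.00000000e+00  1.00000000e+00]]
```

View pics/scene0.png

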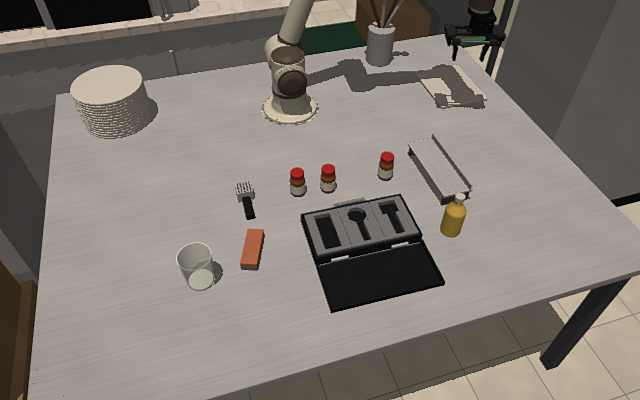

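View pics/top0.png

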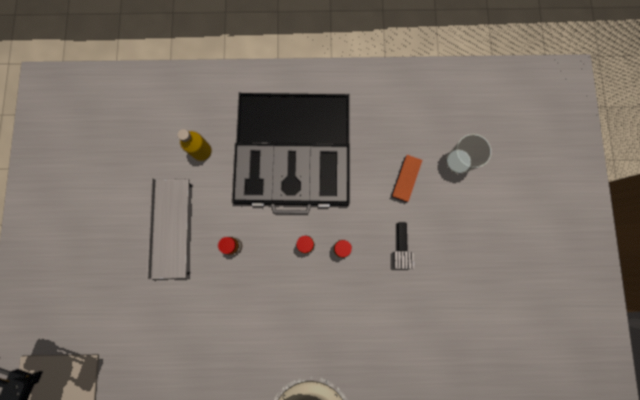

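The top view shows the case (slots left to right: mallet at (254,180), gauge at (291,175), stone at (328,175)), the stone at (407,178), and the mallet at (403,245) with its head toward the robot. Three jars are at (228,245), (305,244) and (343,249), the shelf is at (170,228), the bottle at (195,145) and the tub at (470,155). There is no thermometer. The scene view agrees.

```bash
cat > h.py <<'E'
from cell import ctrl,cams
import cv2,numpy as np
def shot(n,save=None):
    s=ctrl.get_state(); d=cams.read_camera(n); K=d["camera_matrix"]
    if n=="wrist":
        T=np.eye(4);T[:3,:3]=s["eef_rot"];T[:3,3]=s["position"]
        W=np.linalg.inv(T@d["hand_eye"])
    else: W=d["world_to_cam"]
    img=np.ascontiguousarray(d["color"][:,:,::-1])
    if save: cv2.imwrite(f"pics/{save}.png",img); np.savez(f"{save}.npz",img=img,K=K,W=W)
    return img,K,W
def ray(uv,K,W):
    C=-W[:3,:3].T@W[:3,3]; d=W[:3,:3].T@np.linalg.solve(K,[uv[0],uv[1],1.]); return C,d
def plane(uv,z,K,W):
    C,d=ray(uv,K,W); return C+d*(z-C[2])/d[2]
def tri(obs): # list of (uv,K,W)
    A=np.zeros((3,3));b=np.zeros(3)
    for o in obs:
        C,d=ray(*o);d/=np.linalg.norm(d);P=np.eye(3)-np.outer(d,d);A+=P;b+=P@C
    X=np.linalg.solve(A,b); r=[np.linalg.norm(np.cross(X-ray(*o)[0],ray(*o)[1]/np.linalg.norm(ray(*o)[1]))) for o in obs]
    return X,max(r)
def proj(X,K,W):
    p=K@(W[:3,:3]@np.asarray(X)+W[:3,3]); return p[:2]/p[2]
def blobs(m,amin=30):
    n,l,st,c=cv2.connectedComponentsWithStats(m.astype(np.uint8))
    return [(tuple(np.round(c[i],1)),int(st[i,4]),l==i) for i in range(1,n) if st[i,4]>=amin]
def rect(m):
    c=max(cv2.findContours(m.astype(np.uint8),cv2.RETR_EXTERNAL,cv2.CHAIN_APPROX_NONE)[0],key=cv2.contourArea)
    return cv2.minAreaRect(c)
def red(img):
    h=cv2.cvtColor(img,cv2.COLOR_BGR2HSV);return ((h[...,0]<6)|(h[...,0]>174))&(h[...,1]>190)&(h[...,2]>90)
def orange(img):
    h=cv2.cvtColor(img,cv2.COLOR_BGR2HSV);return (h[...,0]>=4)&(h[...,0]<14)&(h[...,1]>120)&(h[...,2]>110)
E
python3 - <<'E'
from h import *
I={}
for n in("scene","top"):
    I[n]=shot(n); img=I[n][0]
    print(n,"red",[b[:2] for b in blobs(red(img),15)],"or",[b[:2] for b in blobs(orange(img))])
img,K,W=I["top"]
for nm,uv,z in [("jarL",(228,245),.09),("jarM",(305,244),.09),("jarR",(343,249),.09),("stone",(407,178),.03),("mhead",(403,261),.04),("mtail",(402,223),.024),("caseTL",(235,146),.034),("caseTR",(349,146),.034),("caseBL",(234,206),.034),("caseBR",(350,206),.034),("shTL",(152,179),.05),("shTR",(190,179),.05),("shBL",(150,279),.05),("shBR",(189,278),.05),("bottle cap",(185,135),.15),("tubbase",(459,161),0)]:
    print(nm,plane(uv,z,K,W).round(3))
print(cv2.cvtColor(img[170:190,400:412],cv2.COLOR_BGR2HSV)[8,6],cv2.cvtColor(img,cv2.COLOR_BGR2HSV)[244,305])
E
```

```text
scene red [((np.float64(387.3), np.float64(156.5)), 86), ((np.float64(327.9), np.float64(169.0)), 99), ((np.float64(296.8), np.float64(172.6)), 101)] or [((np.float64(251.7), np.float64(246.5)), 575)]
top red [((np.float64(304.7), np.float64(244.3)), 199), ((np.float64(226.7), np.float64(245.1)), 205), ((np.float64(342.0), np.float64(248.5)), 197)] or [((np.float64(406.9), np.float64(177.7)), 723)]
jarL [0.45  0.198 0.09 ]
jarM [0.45  0.005 0.09 ]
jarR [ 0.436 -0.09   0.09 ]
stone [ 0.627 -0.274  0.03 ]
mhead [ 0.403 -0.25   0.04 ]
mtail [ 0.504 -0.256  0.024]
caseTL [0.724 0.199 0.034]
caseTR [ 0.72  -0.117  0.034]
caseBL [0.557 0.198 0.034]
caseBR [ 0.552 -0.115  0.034]
shTL [0.631 0.416 0.05 ]
shTR [0.629 0.314 0.05 ]
shBL [0.368 0.406 0.05 ]
shBR [0.369 0.306 0.05 ]
bottle cap [0.719 0.296 0.15 ]
tubbase [ 0.681 -0.432  0.   ]
[  9 185 153] [  2 210 165]
```

```bash
cat > plan.py <<'E'
import sys
from h import *
# usage: plan.py x y z yawdeg(tool x azimuth)  -> tool-axis shifts in cm (current axes), turn about z
def plan(x,y,z,yaw=None):
    s=ctrl.get_state();R=s["eef_rot"];d=R.T@(np.array([x,y,z])-s["position"])*100
    out=f"shift cm {d.round(2)}"
    if yaw is not None:
        c,sn=np.cos(np.radians(yaw)),np.sin(np.radians(yaw))
        Rt=np.array([[c,sn,0],[sn,-c,0],[0,0,-1]])
        out+=f" turn deg {np.degrees(cv2.Rodrigues(R.T@Rt)[0].ravel()).round(2)} shift-after-turn {(Rt.T@(np.array([x,y,z])-s['position'])*100).round(2)}"
    print(out, "pos",s["position"].round(4),"yaw",np.degrees(np.arctan2(R[1,0],R[0,0])).round(2),"t",round(s["time"],2),"F",s["contact_force"].round(1),"gap",round(s["finger_gap"],4))
if __name__=="__main__": plan(*map(float,sys.argv[1:]))
E
python3 -m jog '4.53 3.64 -0.9 0 0 0 0;4.53 3.64 -0.9 0 0 0 0;4.53 3.64 -0.9 0 0 0 0;4.53 3.64 -0.9 0 0 0 0;4.53 3.64 -0.9 0 0 0 0;4.53 3.64 -0.9 0 0 0 0;4.53 3.64 -0.9 0 0 0 0;4.53 3.64 -0.9 0 0 0 0;0 0 0 0 0 -9.35 0;0 0 0 0 0 -9.35 0'; python3 -m jog '0 0 0 0 0 0 0;0 0 0 0 0 0 0'
python3 - <<'E'
from h import *
shot("wrist","w1")
from plan import plan
plan(.45,.2,.28,0)
E
```

```text
time: 1.5
position: [0.4505, 0.1992, 0.2815]
eef_rot: [[1.0, 0.004, -0.0], [0.004, -1.0, 0.0], [-0.0, -0.0, -1.0]]
contact_force: [0.7, 0.1, -0.3]
finger_gap: 0.087
gripper_force: 0.0
time: 1.75
position: [0.45, 0.2003, 0.2814]
eef_rot: [[1.0, -0.001, -0.0], [-0.001, -1.0, -0.0], [-0.0, 0.0, -1.0]]
contact_force: [-0.6, -0.5, 1.2]
finger_gap: 0.0873
gripper_force: 0.0
shift cm [0.   0.04 0.14] turn deg [ 0.    0.01 -0.05] shift-after-turn [0.   0.04 0.14] pos [0.45   0.2004 0.2814] yaw -0.05 t 1.8 F [-0.2 -0.1 -0.2] gap 0.087
```

View pics/w1.png

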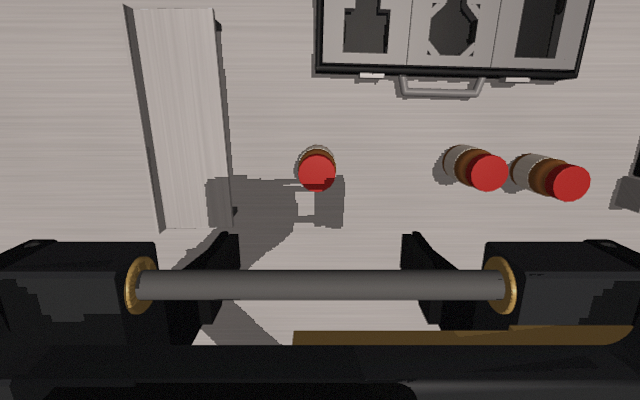

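The wrist view shows lids at (317,170), (488,172) and (571,182). The shelf board runs from (135,8)/(213,8) down to (162,230)/(232,225), with its rail on the left (+y) side. The case front edge is at row 73. I'll take a second wrist view from further on for triangulation.

```bash
python3 -m jog '4 2.5 0 0 0 0 0;4 2.5 0 0 0 0 0;4 2.5 0 0 0 0 0;0 0 0 0 0 0 0;0 0 0 0 0 0 0' | head -2
python3 - <<'E'
from h import *
shot("wrist","w2")
a=np.load("w1.npz")
b=np.load("w2.npz")
A=sorted([x for x in blobs(red(a["img"]),300)],key=lambda x:x[0][0]);B=sorted([x for x in blobs(red(b["img"]),300)],key=lambda x:x[0][0])
print([x[:2] for x in A],[x[:2] for x in B])
def lid(bl): # centre of lid top: min enclosing circle is biased by side wall; use ellipse centre of hull
    return bl[0]
for x in A:
    print("w1 on z=.09",plane(x[0],.085,a["K"],a["W"]).round(4))
for x in B: print("w2 on z=.09",plane(x[0],.085,b["K"],b["W"]).round(4))
t=shot("top");s=shot("scene")
T=sorted([x for x in blobs(red(t[0]),15)],key=lambda x:x[0][0]);S=sorted([x for x in blobs(red(s[0]),15)],key=lambda x:-x[0][0])
for i in range(len(A)):
  print([x for x in [tri([(A[i][0],a["K"],a["W"]),(B[i][0],b["K"],b["W"])])]] if len(B)==len(A) else "", "top+w1",tri([(A[i][0],a["K"],a["W"]),(T[i][0],t[1],t[2])]))
E
```

```text
time: 2.42
position: [0.5698, 0.1255, 0.2811]
[((np.float64(572.0), np.float64(184.2)), 838)] [((np.float64(256.1), np.float64(261.9)), 404)]
w1 on z=.09 [ 0.4354 -0.094   0.085 ]
w2 on z=.09 [0.4551 0.2057 0.085 ]
[(array([0.54334054, 0.14180743, 0.35228846]), np.float64(0.04426305277582234))] top+w1 (array([0.46672809, 0.12574109, 0.35345551]), np.float64(0.03424841342644001))
```

View pics/w2.png

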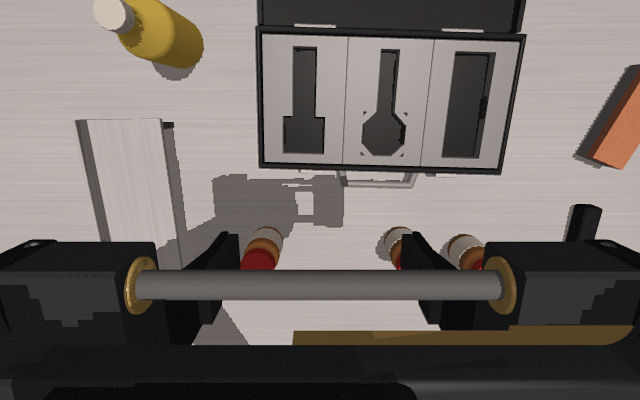

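w2 shows the insert tops spanning (262,36) to (502,172). The mallet cutout head is at (305,136), the gauge octagon at (384,132), and the stone cutout at (471,106). The yellow bottle is at the upper left, at (165,40). I'll compute positions from the masks.

Run:
```python
from h import *
def L(n):
    z=np.load(n+".npz");return z["img"],z["K"],z["W"]
a=L("w1");b=L("w2")
def red2(img):
    h=cv2.cvtColor(img,cv2.COLOR_BGR2HSV);return ((h[...,0]<5)|(h[...,0]>172))&(h[...,1]>150)&(h[...,2]>110)
A=sorted([(rect(x[2])[0],x[1]) for x in blobs(red2(a[0]),400)])
t=shot("top");T=sorted([(x[0],x[1]) for x in blobs(red(t[0]),15)])
print(A,T)
for x,y in zip(A,T): print("jar w1@.088",plane(x[0],.088,*a[1:]).round(4),"top",plane(y[0],.088,*t[1:]).round(4),"tri",tri([(x[0],*a[1:]),(y[0],*t[1:])])[0].round(4))
# cutouts
g=cv2.cvtColor(b[0],cv2.COLOR_BGR2GRAY); roi=np.zeros_like(g);cv2.fillPoly(roi,[np.array([[266,38],[515,41],[498,168],[266,161]])],1)
m=(g<95)&(roi>0); m=cv2.morphologyEx(m.astype(np.uint8),cv2.MORPH_OPEN,np.ones((3,3)))
for c,ar,mm in blobs(m,300):
    r=rect(mm); 
    pts=np.array([plane(p,.036,*b[1:])[:2] for p in np.argwhere(mm)[:,::-1]]).astype(np.float32)
    R=cv2.minAreaRect(pts); print("cut",c,ar,"rect centre",np.round(R[0],4),np.round(R[1],4),round(R[2],2), cv2.boxPoints(R).round(4).tolist())
# corners of insert tops
for uv in [(262,36),(519,38),(502,172),(262,165)]: print(uv,plane(uv,.036,*b[1:]).round(4))
# shelf corners, both wrist views
pairs=[("rail-bottom in w1",(162,231),a),("right bottom",(231,224),a),("left top w2",(78,121),b),("right top w2",(162,121),b),("left top w1",(126,8),a),("right top w1",(213,8),a)]
for n,uv,v in pairs: print(n,plane(uv,.05,*v[1:]).round(4),"z.07",plane(uv,.07,*v[1:]).round(4))
cv2.imwrite("pics/w2m.png",m*255)
```

```text
[((316.0, 169.0), 849), ((489.0, 172.5), 1044), ((571.0, 183.0), 1014)] [((np.float64(227.8), np.float64(249.1)), 87), ((np.float64(304.7), np.float64(244.3)), 198), ((np.float64(342.0), np.float64(248.5)), 196)]
jar w1@.088 [0.4542 0.2052 0.088 ] top [0.4402 0.1989 0.088 ] tri [0.4434 0.2077 0.0432]
jar w1@.088 [0.45   0.0065 0.088 ] top [0.4491 0.006  0.088 ] tri [0.4495 0.006  0.0867]
jar w1@.088 [ 0.4376 -0.0902  0.088 ] top [ 0.4372 -0.0875  0.088 ] tri [ 0.4377 -0.0875  0.0911]
cut (np.float64(303.8), np.float64(106.7)) 3177 rect centre [0.6478 0.1455] [0.052  0.1264] 88.26 [[0.5838000178337097, 0.12139999866485596], [0.7102000117301941, 0.11760000139474869], [0.7117999792098999, 0.1695999950170517], [0.5853999853134155, 0.17339999973773956]]
cut (np.float64(385.2), np.float64(110.8)) 2695 rect centre [0.6451 0.0456] [0.1258 0.0542] 0.04 [[0.5821999907493591, 0.07259999960660934], [0.5821999907493591, 0.018400000408291817], [0.7080000042915344, 0.01850000023841858], [0.7078999876976013, 0.07270000129938126]]
cut (np.float64(467.6), np.float64(103.7)) 4157 rect centre [ 0.6422 -0.0565] [0.0485 0.1265] 88.4 [[0.5782999992370605, -0.07900000363588333], [0.7046999931335449, -0.08250000327825546], [0.7060999870300293, -0.03400000184774399], [0.5796999931335449, -0.030500000342726707]]
(262, 36) [0.7219 0.1939 0.036 ]
(519, 38) [ 0.7199 -0.1076  0.036 ]
(502, 172) [ 0.56   -0.1124  0.036 ]
(262, 165) [0.569  0.2012 0.036 ]
rail-bottom in w1 [0.3632 0.4113 0.05  ] z.07 [0.3711 0.401  0.07  ]
right bottom [0.3731 0.3186 0.05  ] z.07 [0.3805 0.3128 0.07  ]
left top w2 [0.6253 0.4192 0.05  ] z.07 [0.6263 0.4048 0.07  ]
right top w2 [0.6254 0.3173 0.05  ] z.07 [0.6264 0.3079 0.07  ]
left top w1 [0.6284 0.416  0.05  ] z.07 [0.6233 0.4054 0.07  ]
right top w1 [0.6283 0.3193 0.05  ] z.07 [0.6233 0.3135 0.07  ]
```

```bash
python3 -m jog '-4 -2.6 0 0 0 0 0;-4 -2.6 0 0 0 0 0;-3.9 -2.6 2 0 0 0 0;0 0 5 0 0 0 0;0 0 5 0 0 0 0;0 0 5 0 0 0 0;0 0 4.6 0 0 0 0;0 0 0 0 0 0 0;0 0 0 0 0 0 255;0 0 0 0 0 0 255'; python3 -m jog '0 0 0 0 0 0 255;0 0 0 0 0 0 255;0 0 0 0 0 0 255;0 0 -4 0 0 0 255;0 0 -5 0 0 0 255;0 0 -5 0 0 0 255;0 0 -2 0 0 0 255;0 0 0 0 0 0 255'; python3 plan.py .5 .3 .22 0
```

```text
time: 3.88
position: [0.4524, 0.2045, 0.0678]
eef_rot: [[1.0, 0.001, 0.004], [0.001, -1.0, 0.003], [0.004, -0.003, -1.0]]
contact_force: [0.8, -0.3, -0.2]
finger_gap: 0.0746
gripper_force: 0.0
time: 4.88
position: [0.4515, 0.2037, 0.2266]
eef_rot: [[1.0, 0.0, 0.002], [0.0, -1.0, 0.002], [0.002, -0.002, -1.0]]
contact_force: [-0.9, 0.1, -2.7]
finger_gap: 0.0424
gripper_force: 30.0
shift cm [ 4.85 -9.63  0.7 ] turn deg [-0.14 -0.13  0.02] shift-after-turn [ 4.85 -9.63  0.66] pos [0.4515 0.2037 0.2266] yaw 0.02 t 4.88 F [-0.9  0.1 -2.7] gap 0.0424
```

```bash
python3 -m jog '3.5 -5.3 0 0 0 0 255;3.5 -5.3 0 0 0 0 255;3.5 -5.3 0 0 0 0 255;0 0 0 0 0 0 255;0 0 0 0 0 0 255' | head -2
python3 - <<'E'
from h import *
w=shot("wrist","w3"); s=shot("scene"); cv2.imwrite("pics/w3c.png",np.vstack([w[0],cv2.resize(s[0][0:240,250:640],(640,394))])[:,:])
im=cv2.imread("pics/w3c.png");cv2.imwrite("pics/w3c.png",cv2.resize(im,None,fx=.75,fy=.75))
E
```

```text
time: 5.5
position: [0.5534, 0.3591, 0.2224]
```

View pics/w3c.png

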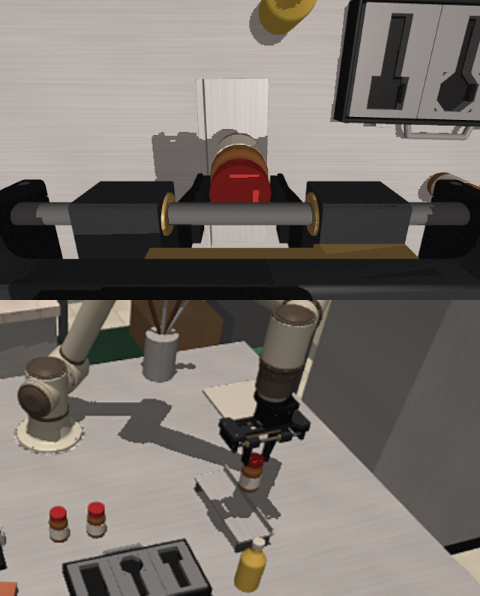

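The jar is held by its lid, which explains the narrow gap, and hangs upright. In w3 the shelf's far edge is at row 105, from column 261 (rail) to 357. Next I'll compute the shelf centre line.

Run:
```python
from h import *
z=np.load("w3.npz");K,W=z["K"],z["W"]
g=cv2.cvtColor(z["img"],cv2.COLOR_BGR2GRAY)
for r in (110,120,130,140,150): print(r,[ (c,int(g[r,c])) for c in range(255,366,1) if abs(int(g[r,c+1])-int(g[r,c]))>18])
for uv in [(261,105),(271,105),(357,105),(358,150)]: print(uv,plane(uv,.05,K,W).round(4),plane(uv,.07,K,W).round(4))
t=np.load("top0.npz");K,W=t["camera_matrix"],t["world_to_cam"]; g=cv2.cvtColor(t["color"],cv2.COLOR_RGB2GRAY)
for r in (185,205,225,245,265): 
    cs=[ (c,int(g[r,c])) for c in range(145,196) if abs(int(g[r,c+1])-int(g[r,c]))>18]; print(r,cs, [plane((c+.5,r),.05,K,W)[:2].round(3).tolist() for c,_ in (cs[0],cs[-1])])
```

```text
110 [(259, 181), (260, 157), (268, 197), (269, 165), (270, 102), (271, 79), (272, 160), (357, 202)]
120 [(260, 178), (261, 157), (269, 196), (270, 127), (271, 74), (272, 107), (356, 210)]
130 [(269, 192), (270, 162), (271, 102), (272, 76), (273, 160), (356, 212)]
140 [(261, 184), (262, 153), (270, 193), (271, 125), (272, 74), (273, 108), (356, 207)]
150 [(270, 190), (271, 159), (272, 101), (273, 76), (274, 159), (356, 203)]
(261, 105) [0.6273 0.4192 0.05  ] [0.6275 0.4158 0.07  ]
(271, 105) [0.6274 0.409  0.05  ] [0.6275 0.4062 0.07  ]
(357, 105) [0.6275 0.321  0.05  ] [0.6276 0.3232 0.07  ]
(358, 150) [0.5815 0.3184 0.05  ] [0.5842 0.3208 0.07  ]
185 [(151, 115), (152, 84), (154, 65), (155, 97), (187, 133), (188, 99), (189, 52), (191, 47), (192, 82)] [[0.615, 0.416], [0.613, 0.307]]
205 [(150, 121), (151, 93), (153, 67), (154, 99), (186, 130), (187, 107), (191, 78), (192, 111)] [[0.56, 0.416], [0.559, 0.305]]
225 [(149, 126), (150, 98), (152, 65), (153, 95), (186, 137), (187, 107), (190, 76)] [[0.507, 0.416], [0.506, 0.308]]
245 [(148, 127), (149, 97), (151, 61), (152, 88), (185, 134), (186, 105), (189, 76)] [[0.455, 0.415], [0.453, 0.308]]
265 [(147, 128), (148, 100), (150, 59), (151, 80), (185, 123), (186, 92), (189, 77), (190, 108)] [[0.404, 0.415], [0.402, 0.304]]
```

```bash
python3 -m jog '0 -0.9 3 0 0 0 255;0 0 3.5 0 0 0 255;0 0 3 0 0 0 255;0 0 0.7 0 0 0 255;0 0 0 0 0 0 255;0 0 0 0 0 0 255'; python3 plan.py .5534 .368 .1165 0
```

```text
time: 6.35
position: [0.5552, 0.3693, 0.1256]
eef_rot: [[1.0, 0.001, 0.003], [0.001, -1.0, 0.002], [0.003, -0.002, -1.0]]
contact_force: [0.4, -0.3, -0.9]
finger_gap: 0.0423
gripper_force: 30.0
shift cm [-0.18  0.13  0.91] turn deg [-0.14 -0.16  0.04] shift-after-turn [-0.18  0.13  0.91] pos [0.5552 0.3693 0.1256] yaw 0.04 t 6.35 F [ 0.4 -0.3 -0.9] gap 0.0423
```

```bash
python3 -m jog '0 0 0 0 0 0 255;0 0 0 0 0 0 255'|grep -E 'pos|force|rot'; python3 -m jog '0 0 0.3 0 0 0 255;0 0 0 0 0 0 255;0 0 0 0 0 0 255'|grep -E 'pos|force|rot'
```

```text
position: [0.5546, 0.369, 0.1242]
eef_rot: [[1.0, 0.001, 0.001], [0.001, -1.0, 0.001], [0.001, -0.001, -1.0]]
contact_force: [-0.4, 0.1, -1.6]
gripper_force: 30.0
position: [0.5544, 0.3688, 0.1203]
eef_rot: [[1.0, 0.001, -0.0], [0.001, -1.0, -0.0], [-0.0, 0.0, -1.0]]
contact_force: [0.0, 0.6, -0.9]
gripper_force: 30.0
```

```bash
python3 -m jog '0 0 0.2 0 0 0 255;0 0 0 0 0 0 255;0 0 0 0 0 0 255;0 0 0 0 0 0 255'|grep -E 'pos|force'; python3 -m jog '0 0 0.2 0 0 0 255;0 0 0 0 0 0 255;0 0 0 0 0 0 255'|grep -E 'pos|force'
```

```text
position: [0.5544, 0.3688, 0.1185]
contact_force: [-0.4, 0.8, -1.0]
gripper_force: 30.0
position: [0.5553, 0.3691, 0.1183]
contact_force: [0.5, -0.5, 4.6]
gripper_force: 30.0
```

```bash
python3 -m jog '0 0 0 0 0 0 0;0 0 0 0 0 0 0;0 0 0 0 0 0 0;0 0 -3 0 0 0 0;0 0 -5 0 0 0 0;0 0 -5 0 0 0 0'|grep -E 'pos|force'; python3 -m jog '-1.5 5.18 0 0 0 0 0;-1.5 5.18 0 0 0 0 0;-1.5 5.18 0 0 0 0 0;-1.5 5.18 0 0 0 0 0;-1.5 5.18 0 0 0 0 0;-1.5 5.18 0 0 0 0 0;-1.5 5.15 0 0 0 0 0;0 0 0 0 0 0 60;0 0 0 0 0 0 60'|grep -E 'pos|gap'
python3 - <<'E'
from h import *
from plan import plan
plan(.45,.0065,.0655,0)
t=shot("top");T=sorted([(x[0],x[1]) for x in blobs(red(t[0]),15)])
for x in T: print(x,plane(x[0],.088,*t[1:]).round(4),plane(x[0],.138,*t[1:]).round(4))
w=shot("wrist","w4")
E
```

```text
position: [0.5541, 0.3686, 0.2472]
contact_force: [0.6, 0.4, -0.6]
gripper_force: 0.0
position: [0.4497, 0.0064, 0.2465]
finger_gap: 0.0748
shift cm [ 0.02 -0.   18.1 ] turn deg [-0.02 -0.02  0.  ] shift-after-turn [ 3.00e-02 -1.00e-02  1.81e+01] pos [0.4497 0.0064 0.2465] yaw 0.0 t 9.72 F [0.4 0.3 0. ] gap 0.0748
((np.float64(153.7), np.float64(201.6)), 213) [0.5636 0.3911 0.088 ] [0.5558 0.3688 0.138 ]
```

```bash
python3 -m jog '0 0 5 0 0 0 60;0 0 5 0 0 0 60;0 0 5 0 0 0 60;0 0 3 0 0 0 60;0 0 0 0 0 0 60;0 0 0 0 0 0 60;0 0 0 0 0 0 255;0 0 0 0 0 0 255;0 0 0 0 0 0 255;0 0 0 0 0 0 255'|grep -E 'pos|gap|force'; python3 -m jog '0 0 -4 0 0 0 255;0 0 -5 0 0 0 255;0 0 -5 0 0 0 255;0 0 -2 0 0 0 255;0 0 0 0 0 0 255;0 0 0 0 0 0 255'|grep -E 'pos|gap|force';python3 plan.py .497 .367 .2265 0
```

```text
position: [0.45, 0.0065, 0.067]
contact_force: [-0.8, 0.3, 2.9]
finger_gap: 0.0421
gripper_force: 30.0
position: [0.4484, 0.0062, 0.2248]
contact_force: [0.5, 0.3, -1.9]
finger_gap: 0.0424
gripper_force: 30.0
shift cm [  4.87 -36.08  -0.2 ] turn deg [0.02 0.19 0.  ] shift-after-turn [  4.86 -36.08  -0.17] pos [0.4484 0.0062 0.2248] yaw 0.0 t 11.82 F [ 0.5  0.3 -1.9] gap 0.0424
```

```bash
python3 -m jog '0.71 -5.155 0 0 0 0 255;0.71 -5.155 0 0 0 0 255;0.71 -5.155 0 0 0 0 255;0.71 -5.155 0 0 0 0 255;0.71 -5.155 0 0 0 0 255;0.71 -5.155 0 0 0 0 255;0.71 -5.155 0 0 0 0 255;0 0 0 0 0 0 255;0 0 0 0 0 0 255;0 0 0 0 0 0 255'|grep -E 'pos|force'; python3 -m jog '0 0 3 0 0 0 255;0 0 3.5 0 0 0 255;0 0 3 0 0 0 255;0 0 1 0 0 0 255;0 0 0 0 0 0 255;0 0 0 0 0 0 255;0 0 0 0 0 0 255;0 0 0 0 0 0 255'|grep -E 'pos|force'; python3 plan.py .4975 .367 .118 0
```

```text
position: [0.4988, 0.366, 0.2259]
contact_force: [0.2, 0.4, -1.0]
gripper_force: 30.0
position: [0.4993, 0.3676, 0.1223]
contact_force: [0.4, -0.1, -1.2]
gripper_force: 30.0
shift cm [-0.18  0.06  0.43] turn deg [-0.06 -0.05  0.04] shift-after-turn [-0.18  0.06  0.43] pos [0.4993 0.3676 0.1223] yaw 0.04 t 14.07 F [ 0.4 -0.1 -1.2] gap 0.0422
```

```bash
python3 -m jog '0 0 0.3 0 0 0 255;0 0 0.1 0 0 0 255;0 0 0 0 0 0 255;0 0 0 0 0 0 255;0 0 0 0 0 0 255'|grep -E 'pos|force'; python3 -m jog '0 0 0.2 0 0 0 255;0 0 0 0 0 0 255;0 0 0 0 0 0 255'|grep -E 'pos|force'
```

```text
position: [0.4991, 0.3673, 0.1174]
contact_force: [0.0, 0.1, -1.8]
gripper_force: 30.0
position: [0.4996, 0.3675, 0.1171]
contact_force: [-1.5, -1.1, 6.2]
gripper_force: 30.0
```

```bash
python3 -m jog '0 0 0 0 0 0 0;0 0 0 0 0 0 0;0 0 0 0 0 0 0;0 0 -3 0 0 0 0;0 0 -5 0 0 0 0;0 0 -5 0 0 0 0'|grep -E 'pos|force'; python3 -m jog '-0.77 5.69 0 0 0 0 0;-0.77 5.69 0 0 0 0 0;-0.77 5.69 0 0 0 0 0;-0.77 5.69 0 0 0 0 0;-0.77 5.69 0 0 0 0 0;-0.77 5.69 0 0 0 0 0;-0.77 5.69 0 0 0 0 0;-0.77 5.69 0 0 0 0 0;0 0 0 0 0 0 40;0 0 0 0 0 0 40'|grep -E 'pos|gap'
python3 - <<'E'
from h import *
from plan import plan
plan(.4377,-.088,.0665,0)
t=shot("top");T=sorted([(x[0],x[1]) for x in blobs(red(t[0]),15)])
for x in T: print(x,plane(x[0],.088,*t[1:]).round(4),plane(x[0],.138,*t[1:]).round(4))
E
```

```text
position: [0.4989, 0.3671, 0.2464]
contact_force: [0.8, 1.4, -0.1]
gripper_force: 0.0
position: [0.4377, -0.0881, 0.2454]
finger_gap: 0.0764
shift cm [-0.   -0.   17.89] turn deg [-0.01 -0.01 -0.02] shift-after-turn [-0.000e+00 -1.000e-02  1.789e+01] pos [ 0.4377 -0.0881  0.2454] yaw -0.02 t 17.07 F [-1.3  0.2  0.4] gap 0.0764
((np.float64(153.7), np.float64(201.6)), 213) [0.5636 0.3911 0.088 ] [0.5558 0.3688 0.138 ]
((np.float64(153.9), np.float64(224.4)), 224) [0.5052 0.3874 0.088 ] [0.5005 0.3653 0.138 ]
```

```bash
python3 -m jog '0 0 5 0 0 0 40;0 0 5 0 0 0 40;0 0 5 0 0 0 40;0 0 2.9 0 0 0 40;0 0 0 0 0 0 40;0 0 0 0 0 0 40;0 0 0 0 0 0 255;0 0 0 0 0 0 255;0 0 0 0 0 0 255;0 0 0 0 0 0 255'|grep -E 'pos|gap|force'; python3 -m jog '0 0 -4 0 0 0 255;0 0 -5 0 0 0 255;0 0 -5 0 0 0 255;0 0 -2 0 0 0 255;0 0 0 0 0 0 255;0 0 0 0 0 0 255'|grep -E 'pos|gap|force';python3 plan.py .442 .3655 .2265 0
```

```text
position: [0.4379, -0.0881, 0.0668]
contact_force: [0.3, -0.9, 1.2]
finger_gap: 0.0424
gripper_force: 30.0
position: [0.4365, -0.0879, 0.2248]
contact_force: [-0.1, -0.8, -1.7]
finger_gap: 0.0424
gripper_force: 30.0
shift cm [  0.55 -45.34  -0.16] turn deg [-0.02  0.19  0.01] shift-after-turn [  0.55 -45.34  -0.17] pos [ 0.4365 -0.0879  0.2248] yaw 0.01 t 19.12 F [-0.1 -0.8 -1.7] gap 0.0424
```

```bash
python3 -m jog '0.07 -5.67 0 0 0 0 255;0.07 -5.67 0 0 0 0 255;0.07 -5.67 0 0 0 0 255;0.07 -5.67 0 0 0 0 255;0.07 -5.67 0 0 0 0 255;0.07 -5.67 0 0 0 0 255;0.07 -5.67 0 0 0 0 255;0.07 -5.67 0 0 0 0 255;0 0 0 0 0 0 255;0 0 0 0 0 0 255'|grep -E 'pos|force'; python3 -m jog '0 0 3 0 0 0 255;0 0 3.5 0 0 0 255;0 0 3 0 0 0 255;0 0 1.2 0 0 0 255;0 0 0 0 0 0 255;0 0 0 0 0 0 255;0 0 0 0 0 0 255;0 0 0 0 0 0 255;0 0 0 0 0 0 255'|grep -E 'pos|force'; python3 plan.py .442 .3655 .118 0
```

```text
position: [0.4423, 0.3649, 0.2242]
contact_force: [0.2, 0.3, -1.1]
gripper_force: 30.0
position: [0.4431, 0.3658, 0.1197]
contact_force: [-0.7, 0.6, -1.3]
gripper_force: 30.0
shift cm [-0.11  0.03  0.17] turn deg [-0.02 -0.02  0.04] shift-after-turn [-0.11  0.03  0.17] pos [0.4431 0.3658 0.1197] yaw 0.04 t 21.5 F [-0.7  0.6 -1.3] gap 0.0423
```

```bash
python3 -m jog '0 0 0.2 0 0 0 255;0 0 0 0 0 0 255;0 0 0 0 0 0 255;0 0 0 0 0 0 255'|grep -E 'pos|force'; python3 -m jog '0 0 0.2 0 0 0 255;0 0 0 0 0 0 255;0 0 0 0 0 0 255'|grep -E 'pos|force'
```

```text
position: [0.4431, 0.3657, 0.1175]
contact_force: [0.4, 0.2, -1.3]
gripper_force: 30.0
position: [0.4437, 0.3659, 0.1167]
contact_force: [-0.7, -2.2, 5.8]
gripper_force: 30.0
```

```bash
python3 -m jog '0 0 0 0 0 0 0;0 0 0 0 0 0 0;0 0 0 0 0 0 0;0 0 -3 0 0 0 0;0 0 -5 0 0 0 0;0 0 -5 0 0 0 0'|grep -E 'pos|force'; python3 -m jog '0.16 6.1 -0.9 0 0 0 0;0.16 6.1 -0.9 0 0 0 0;0.16 6.1 -0.9 0 0 0 0;0.16 6.1 -0.9 0 0 0 0;0.16 6.1 -0.9 0 0 0 0;0.16 6.1 -0.9 0 0 0 0;0.16 6.1 -0.9 0 0 0 0;0.16 6.1 -0.9 0 0 0 0;0.16 6.1 -0.9 0 0 0 0;0.16 6.1 -0.9 0 0 0 0'|grep -E 'pos|gap'; python3 -m jog '0 0 0 0 0 0 0;0 0 0 0 0 0 0;0 0 0 0 0 0 0'|grep -E 'pos'
python3 - <<'E'
from h import *
from plan import plan
plan(.46,-.25,.34,0)
w=shot("wrist","w5")
t=shot("top","top5");T=sorted([(x[0],x[1]) for x in blobs(red(t[0]),15)])
for x in T: print(x,plane(x[0],.138,*t[1:]).round(4))
for n,v in (("w",w),("top",t)):
  for c,a,m in blobs(orange(v[0]),200):
    pts=np.array([plane(p,.03,*v[1:])[:2] for p in np.argwhere(m)[:,::-1]]).astype(np.float32); R=cv2.minAreaRect(pts); print(n,c,a,np.round(R[0],4),np.round(R[1],4),R[2])
E
```

```text
position: [0.4429, 0.3655, 0.2464]
contact_force: [1.3, 0.9, -0.3]
gripper_force: 0.0
position: [0.4592, -0.2463, 0.3357]
finger_gap: 0.0868
position: [0.4595, -0.2431, 0.3353]
shift cm [ 0.05  0.69 -0.47] turn deg [-0.02  0.01  0.14] shift-after-turn [ 0.05  0.69 -0.47] pos [ 0.4595 -0.2431  0.3353] yaw 0.14 t 24.75 F [ 0.4 -0.   0.8] gap 0.0867
((np.float64(153.7), np.float64(201.6)), 214) [0.5558 0.3688 0.138 ]
((np.float64(153.9), np.float64(224.4)), 224) [0.5005 0.3653 0.138 ]
((np.float64(153.9), np.float64(248.2)), 232) [0.4438 0.3622 0.138 ]
w (np.float64(341.6), np.float64(38.4)) 2833 [ 0.6221 -0.2711] [0.0456 0.1114] 68.73816680908203
```

View pics/w5.png

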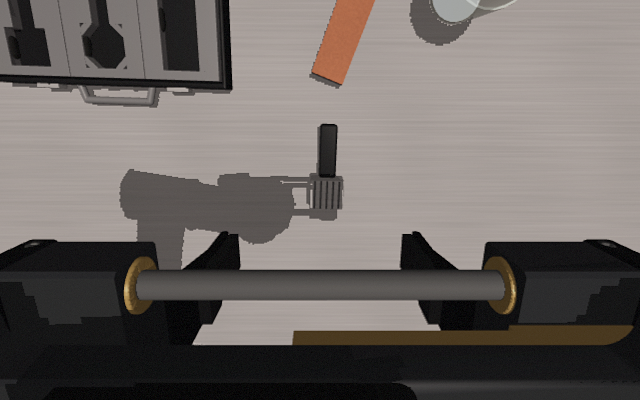

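The mallet is at (327,170): handle end at (329,124), neck at (327,177), ribbed head top around (327,193). The stone's near end is at (327,78). All three jars stand in the row. Next I'll compute the mallet's pose.

Run:
```python
from h import *
z=np.load("w5.npz");img,K,W=z["img"],z["K"],z["W"]
g=cv2.cvtColor(img,cv2.COLOR_BGR2GRAY)
m=np.zeros(g.shape,np.uint8); m[110:176,310:350]=(g<70)[110:176,310:350]
b=max(blobs(m,100),key=lambda x:x[1]);pts=np.array([plane(p,.024,K,W)[:2] for p in np.argwhere(b[2])[:,::-1]]).astype(np.float32)
R=cv2.minAreaRect(pts);print("handle",b[:2],np.round(R[0],4),np.round(R[1],4),R[2],cv2.boxPoints(R).round(4).tolist())
for uv in [(311,178),(343,178),(312,209),(342,209)]: print("head",uv,plane(uv,.04,K,W).round(4))
t=np.load("top0.npz")
K2,W2=t["camera_matrix"],t["world_to_cam"];g2=cv2.cvtColor(t["color"],cv2.COLOR_RGB2GRAY)
m=np.zeros(g2.shape,np.uint8);m[215:252,392:412]=(g2<60)[215:252,392:412];b=max(blobs(m,20),key=lambda x:x[1]);r=rect(b[2]);print("top handle",b[:2],r,plane(r[0],.024,K2,W2).round(4))
o=blobs(orange(np.ascontiguousarray(t["color"][:,:,::-1])),200)
for c,a,m in o:
    pts=np.array([plane(p,.03,K2,W2)[:2] for p in np.argwhere(m)[:,::-1]]).astype(np.float32); R=cv2.minAreaRect(pts); print("stone top0",c,a,np.round(R[0],4),np.round(R[1],4),R[2],cv2.boxPoints(R).round(3).tolist())
c=cv2.resize(img[100:240,260:400],None,fx=4,fy=4);cv2.imwrite("pics/w5c.png",c)
```

```text
handle ((np.float64(327.3), np.float64(149.6)), 898) [ 0.4695 -0.2534] [0.0261 0.0762] 88.76480102539062 [[0.4311999976634979, -0.2655999958515167], [0.5073000192642212, -0.267300009727478], [0.5078999996185303, -0.24120000004768372], [0.4316999912261963, -0.23960000276565552]]
head (311, 178) [ 0.4306 -0.2296  0.04  ]
head (343, 178) [ 0.4307 -0.2767  0.04  ]
head (312, 209) [ 0.3826 -0.2309  0.04  ]
head (342, 209) [ 0.3828 -0.2763  0.04  ]
top handle ((np.float64(400.9), np.float64(236.7)), 293) ((401.0, 236.5), (27.0, 10.0), 90.0) [ 0.4681 -0.251   0.024 ]
stone top0 (np.float64(407.0), np.float64(177.6)) 725 [ 0.6291 -0.2744] [0.0454 0.1234] 68.9543685913086 [[0.5630000233650208, -0.27300000190734863], [0.6790000200271606, -0.3179999887943268], [0.6949999928474426, -0.2750000059604645], [0.5799999833106995, -0.23100000619888306]]
```

View pics/w5c.png

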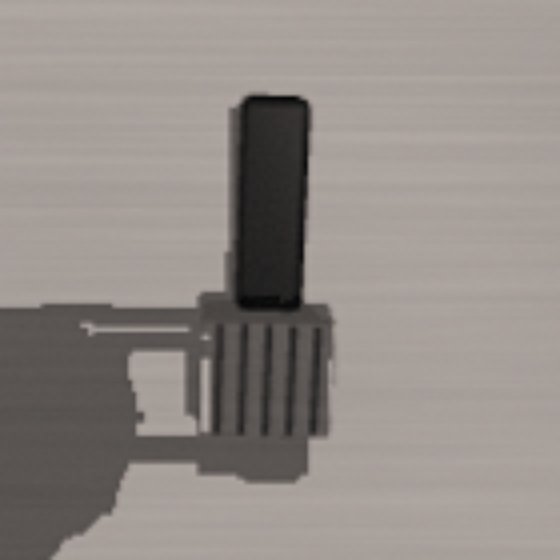

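```bash
python3 -m jog '-2.7 0.5 0 0 0 1.6 0;-2.7 0.5 2 0 0 0 0;0 0 5 0 0 0 0;0 0 5 0 0 0 0;0 0 5 0 0 0 0;0 0 5 0 0 0 0;0 0 2 0 0 0 0;0 0 0 0 0 0 0;0 0 0 0 0 0 0;0 0 0 0 0 0 0'|grep pos; python3 plan.py .405 -.2525 .037 -1.5
python3 - <<'E'
from h import *
w=shot("wrist","w6")
E
```

```text
position: [0.4064, -0.2537, 0.0969]
shift cm [-0.16 -0.12  5.99] turn deg [ 0.04 -0.18 -0.03] shift-after-turn [-0.14 -0.11  5.99] pos [ 0.4064 -0.2537  0.0969] yaw -1.53 t 26.1 F [ 0.  -0.5  0.5] gap 0.0869
```

View pics/w6.png

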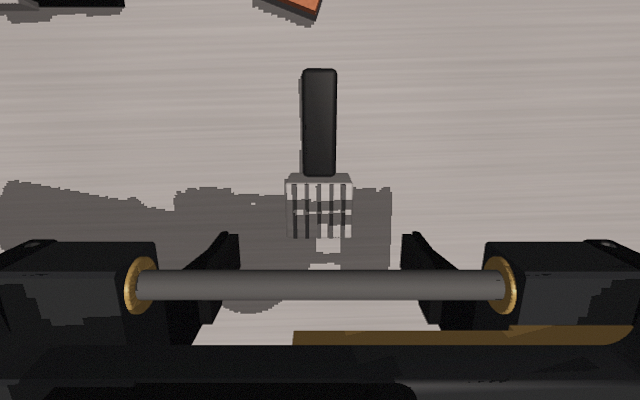

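The mallet is centred between the jaws: handle at columns 302–337, head top at 290–353, rows 181–238. Next I'll check the position at this range and descend.

```bash
python3 - <<'E'
from h import *
z=np.load("w6.npz");K,W=z["K"],z["W"]
for n,uv,h in [("headTL",(290,182),.04),("headTR",(352,182),.04),("headBL",(291,238),.04),("headBR",(353,238),.04),("tail",(320,69),.024),("neck",(319,176),.024)]: print(n,plane(uv,h,K,W).round(4))
E
python3 -m jog '-0.15 0 2.5 0 0 0 0;0 0 2 0 0 0 0;0 0 1.4 0 0 0 0;0 0 0 0 0 0 0;0 0 0 0 0 0 0;0 0 0 0 0 0 0;0 0 0 0 0 0 0'|grep -E 'pos|force'
```

```text
headTL [ 0.428 -0.232  0.04 ]
headTR [ 0.4268 -0.2773  0.04  ]
headBL [ 0.384  -0.2305  0.04  ]
headBR [ 0.3827 -0.2781  0.04  ]
tail [ 0.5062 -0.256   0.024 ]
neck [ 0.4285 -0.2532  0.024 ]
position: [0.4042, -0.2537, 0.037]
contact_force: [0.5, -0.2, -0.5]
gripper_force: 0.0
```

```bash
python3 -m jog '0 0 0 0 0 0 255;0 0 0 0 0 0 255;0 0 0 0 0 0 255;0 0 0 0 0 0 255;0 0 0 0 0 0 255'|grep -E 'pos|force|gap'; python3 -m jog '0 0 -3 0 0 0 255;0 0 -5 0 0 0 255;0 0 -5 0 0 0 255;0 0 -2 0 0 0 255;0 0 0 0 0 0 255;0 0 0 0 0 0 255;0 0 0 0 0 0 255'|grep -E 'pos|force|gap';python3 plan.py .607 .1467 .15 -1.7
```

```text
position: [0.4038, -0.2536, 0.0364]
contact_force: [0.4, -0.1, -0.2]
finger_gap: 0.045
gripper_force: 0.0
position: [0.403, -0.2533, 0.1849]
contact_force: [-0.6, -0.1, -0.1]
finger_gap: 0.0007
gripper_force: 0.0
shift cm [ 19.31 -40.54   3.46] turn deg [-0.05  0.18  0.12] shift-after-turn [ 19.21 -40.59   3.49] pos [ 0.403  -0.2533  0.1849] yaw -1.58 t 28.52 F [-0.6 -0.1 -0.1] gap 0.0007
```

```bash
python3 -m jog '0 0 -4 0 0 0 0;0 0 -4 0 0 0 0;0 0 0 0 0 0 0;0 0 0 0 0 0 0' >/dev/null
python3 - <<'E'
from h import *
w=shot("wrist","w7");s=shot("scene","s7");t=shot("top","t7")
cv2.imwrite("pics/w7c.png",cv2.resize(np.vstack([w[0],s[0]]),None,fx=.74,fy=.74))
print(ctrl.get_state()["position"],ctrl.get_state()["finger_gap"])
E
```

```text
[ 0.40309275 -0.25334997  0.26484923] 0.04418276424032589
```

View pics/w7c.png

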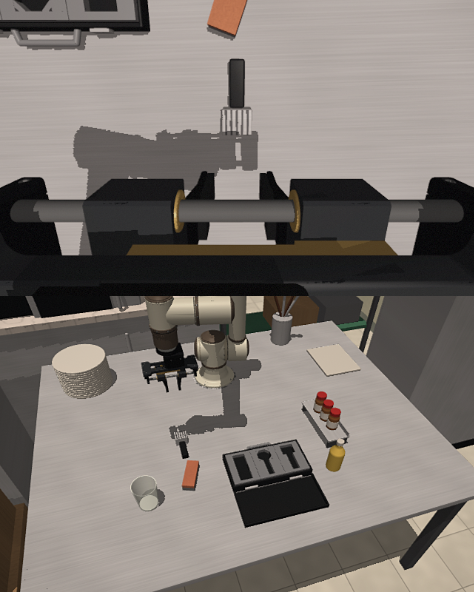

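The mallet now lies further ahead: handle end near (320,80) and head top near rows 148–185 in wrist pixels. The jars stand in their row. I'll measure again and zoom in on a crop.

Run:
```python
from h import *
z=np.load("w7.npz");img,K,W=z["img"],z["K"],z["W"]
cv2.imwrite("pics/w7d.png",cv2.resize(img[60:240,240:400],None,fx=3,fy=3))
g=cv2.cvtColor(img,cv2.COLOR_BGR2GRAY);m=np.zeros(g.shape,np.uint8);m[60:150,295:345]=(g<70)[60:150,295:345]
b=max(blobs(m,100),key=lambda x:x[1]);pts=np.array([plane(p,.024,K,W)[:2] for p in np.argwhere(b[2])[:,::-1]]).astype(np.float32)
R=cv2.minAreaRect(pts);print(b[:2],np.round(R[0],4),np.round(R[1],4),R[2],cv2.boxPoints(R).round(4).tolist())
z=np.load("t7.npz");g2=cv2.cvtColor(z["img"],cv2.COLOR_BGR2GRAY)
m=np.zeros(g2.shape,np.uint8);m[200:252,385:415]=(g2<60)[200:252,385:415];b=max(blobs(m,20),key=lambda x:x[1]);r=rect(b[2]);print("top handle",b[:2],r,plane(r[0],.024,z["K"],z["W"]).round(4))
```

```text
((np.float64(319.5), np.float64(112.2)), 1356) [ 0.4673 -0.2536] [0.0257 0.0778] 87.94512939453125 [[0.4278999865055084, -0.26510000228881836], [0.5056999921798706, -0.2678999900817871], [0.506600022315979, -0.24220000207424164], [0.42890000343322754, -0.2393999993801117]]Traceback (most recent call last):
  File "<stdin>", line 8, in <module>
ValueError: max() iterable argument is empty
```

View pics/w7d.png

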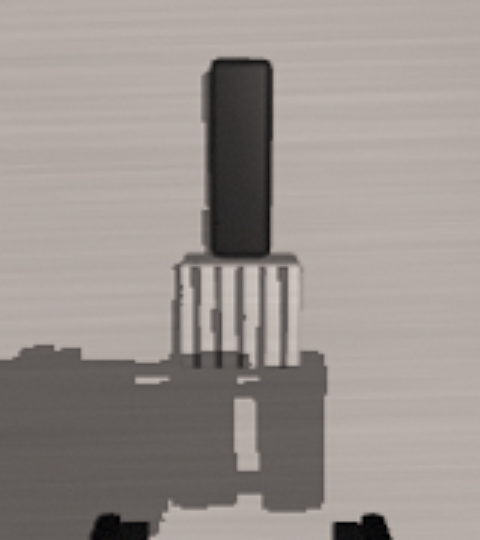

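The mallet has not moved. The fingers simply had not finished closing when I lifted, and the gap reads about 5 mm low. I'll retry with more closing time.

```bash
python3 -m jog '0.2 0 5 0 0 0 0;0 0 5 0 0 0 0;0 0 5 0 0 0 0;0 0 4 0 0 0 0;0 0 2.5 0 0 0 0;0 0 1.3 0 0 0 0;0 0 0 0 0 0 0;0 0 0 0 0 0 0;0 0 0 0 0 0 0;0 0 0 0 0 0 0'|grep -E 'pos|force'; python3 -m jog '0 0 0 0 0 0 255;0 0 0 0 0 0 255;0 0 0 0 0 0 255;0 0 0 0 0 0 255;0 0 0 0 0 0 255;0 0 0 0 0 0 255;0 0 0 0 0 0 255;0 0 0 0 0 0 255'|grep -E 'pos|force|gap'
```

```text
position: [0.4062, -0.2538, 0.0392]
contact_force: [0.1, -0.6, 0.3]
gripper_force: 0.0
position: [0.4058, -0.2536, 0.0385]
contact_force: [-0.3, -0.3, 0.6]
finger_gap: 0.015
gripper_force: 0.0
```

Run:
```python
from h import *
w=shot("wrist","w8");s=shot("scene","s8");st=ctrl.get_state()
T=st["position"];R=st["eef_rot"]
print(st["finger_gap"],[proj(T+R@np.array(p),*w[1:]).round(0) for p in ([0,0,0],[0,0,.017],[0,.0435,.017],[0,-.0435,.017])])
p=proj([.45,-.25,.02],*s[1:]).astype(int);print(p)
c=s[0][p[1]-50:p[1]+50,p[0]-65:p[0]+65]
cv2.imwrite("pics/w8c.png",cv2.resize(np.vstack([w[0][40:400],cv2.resize(c,(640,492))]),None,fx=.7,fy=.7))
```

```text
0.007166743663830654 [array([321., 239.]), array([321., 229.]), array([389., 229.]), array([252., 229.])]
[248 201]
```

View pics/w8c.png

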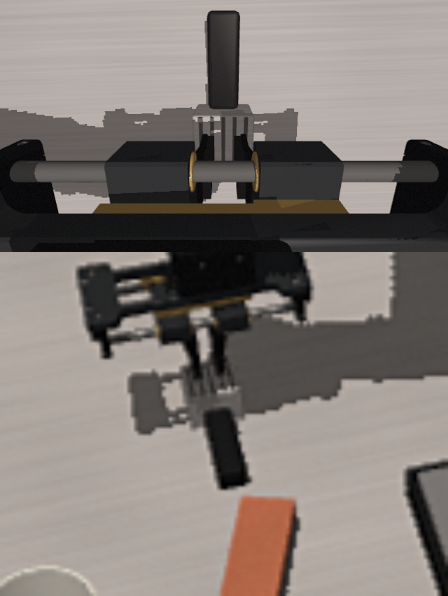

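```bash
python3 - <<'E'
from h import *
print(ctrl.tcp_to_tips,[a for a in dir(ctrl) if a[0]!='_'])
s=np.load("w6.npz");g=s["img"];cv2.imwrite("pics/w6t.png",cv2.resize(g[150:340,180:460],None,fx=2.8,fy=2.8))
E
python3 -m jog '0 0 0 0 0 0 255;0 0 0 0 0 0 255;0 0 0.2 0 0 0 255;0 0 0.2 0 0 0 255;0 0 0 0 0 0 255;0 0 0 0 0 0 255;0 0 0 0 0 0 255'|grep -E 'pos|force|gap'
```

```text
0.017 ['MotionError', 'close_job', 'get_state', 'tcp_to_tips']
position: [0.4058, -0.2536, 0.0345]
contact_force: [0.4, 0.2, 0.2]
finger_gap: 0.0006
gripper_force: 0.0
```

View pics/w6t.png

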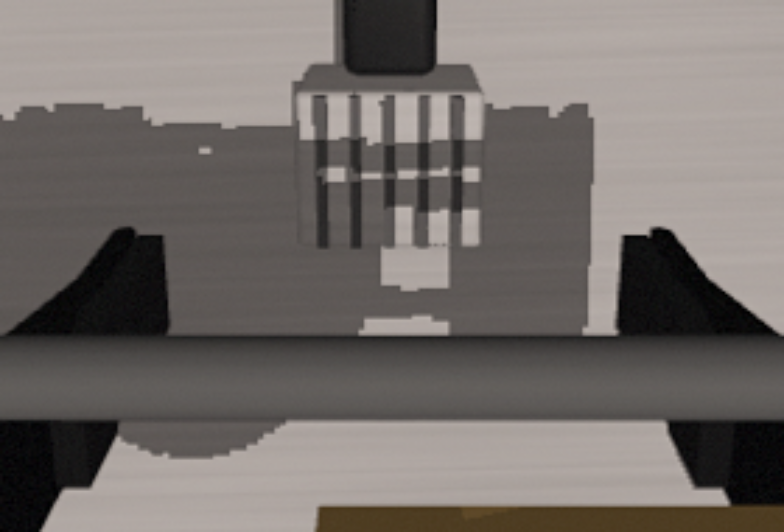

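The pad geometry in this crop (tips at row 234, columns 239 and 402) and the missing contact both say the fingertips stand about 35 mm higher than the stated 17 mm ahead of the TCP. I'll find their true height by touching the mallet head top (40 mm) gently with the fingers closed.

```bash
for i in 1; do python3 -m jog '0 0 0.3 0 0 0 255;0 0 0.2 0 0 0 255;0 0 0 0 0 0 255;0 0 0 0 0 0 255;0 0 0 0 0 0 255'|grep -E 'pos|t_force'; done; python3 -m jog '0 0 0.2 0 0 0 255;0 0 0.2 0 0 0 255;0 0 0 0 0 0 255;0 0 0 0 0 0 255;0 0 0 0 0 0 255'|grep -E 'pos|t_force'; python3 -m jog '0 0 0.2 0 0 0 255;0 0 0 0 0 0 255;0 0 0 0 0 0 255;0 0 0 0 0 0 255'|grep -E 'pos|t_force'
```

```text
position: [0.4059, -0.2536, 0.0295]
contact_force: [0.6, -0.1, -0.2]
position: [0.406, -0.2537, 0.0273]
contact_force: [-3.3, 4.6, 15.8]
position: [0.406, -0.2537, 0.0272]
contact_force: [-6.6, 8.1, 30.7]
```

Contact at TCP z = 27.5 mm means the tips actually stand about 12.5 mm behind the reported TCP. I'll correct for that: with the tips at 20 mm, TCP z is about 7 mm.

```bash
python3 -m jog '0 0 -2.5 0 0 0 0;0 0 -2.5 0 0 0 0;0 0 0 0 0 0 0;0 0 0 0 0 0 0;0 0 0 0 0 0 0;0 0 0 0 0 0 0;0 0 0 0 0 0 0;0 0 0 0 0 0 0;0 0 0 0 0 0 0;0 0 0 0 0 0 0'|grep -E 'pos|t_force|gap'; python3 plan.py .4048 -.2537 .0075 -1.5
```

```text
position: [0.4058, -0.2536, 0.0735]
contact_force: [-0.6, 0.6, 0.2]
finger_gap: 0.0854
shift cm [-0.1   0.01  6.6 ] turn deg [ 0.   -0.   -0.07] shift-after-turn [-0.1   0.01  6.6 ] pos [ 0.4058 -0.2536  0.0735] yaw -1.57 t 35.4 F [-0.6  0.6  0.2] gap 0.0854
```

```bash
python3 - <<'E'
from h import *
img,K,W=shot("wrist","w9")
g=cv2.cvtColor(img,cv2.COLOR_BGR2GRAY);m=np.zeros(g.shape,np.uint8);m[20:180,295:345]=(g<70)[20:180,295:345]
b=max(blobs(m,100),key=lambda x:x[1]);pts=np.array([plane(p,.024,K,W)[:2] for p in np.argwhere(b[2])[:,::-1]]).astype(np.float32)
R=cv2.minAreaRect(pts);print(b[:2],np.round(R[0],4),np.round(R[1],4),R[2],cv2.boxPoints(R).round(4).tolist())
E
python3 -m jog '-0.1 0 2.5 0 0 0 0;0 0 2 0 0 0 0;0 0 1 0 0 0 0;0 0 1 0 0 0 0;0 0 0 0 0 0 0;0 0 0 0 0 0 0;0 0 0 0 0 0 0;0 0 0 0 0 0 0'|grep -E 'pos|t_force'
```

```text
((np.float64(318.6), np.float64(120.5)), 4428) [ 0.4686 -0.254 ] [0.0257 0.0762] 88.33126831054688 [[0.4300999939441681, -0.26570001244544983], [0.5062999725341797, -0.2678999900817871], [0.5070000290870667, -0.24230000376701355], [0.4309000074863434, -0.23999999463558197]]
position: [0.4051, -0.2537, 0.0088]
contact_force: [-0.3, 0.3, -0.3]
```

```bash
python3 -m jog '0 0 0.1 0 0 0 255;0 0 0 0 0 0 255;0 0 0 0 0 0 255;0 0 0 0 0 0 255;0 0 0 0 0 0 255;0 0 0 0 0 0 255;0 0 0 0 0 0 255'|grep -E 'pos|force|gap'; python3 -m jog '0 0 -2 0 0 0 255;0 0 -4 0 0 0 255;0 0 -5 0 0 0 255;0 0 0 0 0 0 255;0 0 0 0 0 0 255;0 0 0 0 0 0 255'|grep -E 'pos|force|gap'; python3 plan.py .607 .1467 .12 -1.7
```

```text
position: [0.4047, -0.2535, 0.0074]
contact_force: [-0.2, 0.6, 0.3]
finger_gap: 0.0496
gripper_force: 30.0
position: [0.4034, -0.2532, 0.1157]
contact_force: [0.1, 0.2, -3.3]
finger_gap: 0.0496
gripper_force: 30.0
shift cm [ 19.25 -40.54  -0.46] turn deg [-0.07  0.23  0.11] shift-after-turn [ 19.17 -40.57  -0.43] pos [ 0.4034 -0.2532  0.1157] yaw -1.59 t 38.08 F [ 0.1  0.2 -3.3] gap 0.0496
```

The mallet is gripped (gap 49.6 mm, 30 N) and lifted. I'll stop halfway for another look at the cutouts.

```bash
python3 -m jog '2.8 -5.4 -1 0 0 0 255;2.8 -5.4 -1 0 0 0 255;2.8 -5.4 -1 0 0 0 255;2.8 -5.4 -1 0 0 0 255;2.8 -5.4 -1 0 0 0 255;0 0 0 0 0 0 255;0 0 0 0 0 0 255;0 0 0 0 0 0 255;0 0 0 0 0 0 255'|grep -E 'pos'
python3 - <<'E'
from h import *
img,K,W=shot("wrist","w10")
cs=[[.570,.197],[.722,.193],[.7165,-.107],[.5645,-.103]]
q=np.array([proj([*c,.036],K,W) for c in cs]);print(q.round(0))
v=img.copy();cv2.polylines(v,[q.astype(int)],True,(0,255,0),1);cv2.imwrite("pics/w10v.png",v)
g=cv2.cvtColor(img,cv2.COLOR_BGR2GRAY);roi=np.zeros_like(g);cv2.fillPoly(roi,[q.astype(int)],1);roi=cv2.erode(roi,np.ones((9,9)))
m=cv2.morphologyEx(((g<95)&(roi>0)).astype(np.uint8),cv2.MORPH_OPEN,np.ones((3,3)))
for c,ar,mm in blobs(m,800):
    pts=np.array([plane(p,.036,K,W)[:2] for p in np.argwhere(mm)[:,::-1]]).astype(np.float32)
    R=cv2.minAreaRect(pts); print("cut",c,ar,np.round(R[0],4),np.round(R[1],4),round(R[2],2))
E
```

```text
position: [0.5515, 0.0114, 0.1672]
[[125. 172.]
 [ 95.  -9.]
 [458. -13.]
 [440. 169.]]
cut (np.float64(166.0), np.float64(88.9)) 6151 [0.6479 0.1462] [0.0522 0.1264] 88.27
cut (np.float64(301.9), np.float64(96.3)) 11039 [0.6399 0.0288] [0.0866 0.1358] 88.39
cut (np.float64(395.7), np.float64(81.6)) 7481 [ 0.6419 -0.0565] [0.0482 0.1256] 88.39
```

View pics/w10v.png

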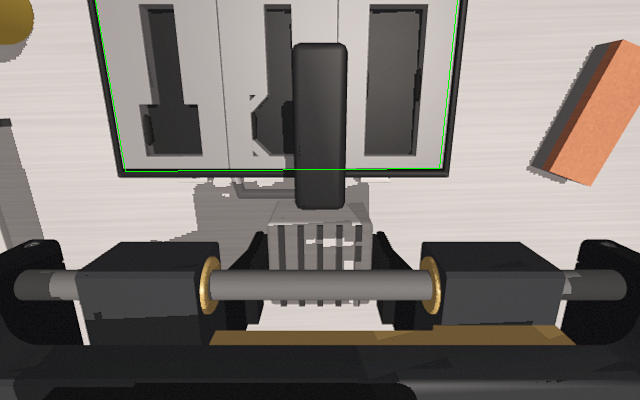

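Cutouts re-measured: mallet centre (0.6479, 0.1460), yaw −1.7°; stone centre (0.642, −0.0565). The held mallet's handle is at columns 293–348, with its end at row 43. I'll check the mallet's pose in the hand.

```bash
python3 - <<'E'
from h import *
z=np.load("w10.npz");K,W=z["K"],z["W"];s=ctrl.get_state();T,R=s["position"],s["eef_rot"]
for uv in [(293,50),(347,50),(320,43),(297,205),(345,205)]: print(uv,(R.T@(plane(uv,T[2]-.0074+.024,K,W)-T)).round(4))
g=cv2.cvtColor(z["img"],cv2.COLOR_BGR2GRAY)
for r in (60,190): print([ (c,int(g[r,c])) for c in range(270,365) if abs(int(g[r,c+1])-int(g[r,c]))>15])
E
python3 plan.py .6079 .1471 .12 -1.7
```

```text
(293, 50) [ 0.0986 -0.0124 -0.0166]
(347, 50) [ 0.0986  0.0118 -0.0166]
(320, 43) [ 0.1015 -0.0003 -0.0166]
(297, 205) [ 0.0258 -0.012  -0.0166]
(345, 205) [ 0.0258  0.0125 -0.0166]
[(290, 83), (291, 44), (345, 39), (346, 14), (347, 77)]
[(293, 87), (294, 64), (344, 25)]
shift cm [  5.23 -13.72   4.73] turn deg [0.01 0.02 0.05] shift-after-turn [  5.22 -13.72   4.73] pos [0.5517 0.0115 0.1673] yaw -1.65 t 39.25 F [-0.5  0.5 -2.6] gap 0.0498
```

```bash
python3 -m jog '1.77 -4.57 0 0 0 0 255;1.76 -4.57 0 0 0 0 255;1.76 -4.57 0 0 0 0 255;0 0 4 0 0 0 255;0 0 4 0 0 0 255;0 0 3 0 0 0 255;0 0 0 0 0 0 255;0 0 0 0 0 0 255;0 0 0 0 0 0 255;0 0 0 0 0 0 255'|grep -E 'pos|t_force'; python3 -m jog '0 0 0 0 0 0 255;0 0 0 0 0 0 255;0 0 0 0 0 0 255' >/dev/null; python3 plan.py .6084 .1471 .0445 -1.7
```

```text
position: [0.6094, 0.1483, 0.0589]
contact_force: [-0.3, -0.0, -3.3]
shift cm [-0.03  0.1   1.3 ] turn deg [ 0.   -0.    0.14] shift-after-turn [-0.03  0.1   1.3 ] pos [0.6087 0.1481 0.0575] yaw -1.56 t 40.88 F [ 0.8  0.8 -3.9] gap 0.0499
```

```bash
python3 -m jog '0 0.1 1.2 0 0 0.15 255;0 0 0 0 0 0 255;0 0 0 0 0 0 255;0 0 0 0 0 0 255;0 0 0 0 0 0 255'|grep -E 't_force'; python3 plan.py .6084 .1471 .0284 -1.7;  python3 -m jog '0 0 0.3 0 0 0 255;0 0 0.3 0 0 0 255;0 0 0 0 0 0 255;0 0 0 0 0 0 255;0 0 0 0 0 0 255'|grep -E 't_force'; python3 plan.py .6084 .1471 .0284 -1.7
```

```text
contact_force: [-0.3, 0.1, -3.2]
shift cm [-0.05  0.01  1.73] turn deg [-0.01 -0.02 -0.02] shift-after-turn [-0.05  0.01  1.73] pos [0.6089 0.1472 0.0457] yaw -1.72 t 41.5 F [-0.3  0.1 -3.2] gap 0.0498
contact_force: [-2.9, -0.2, 0.5]
shift cm [ 0.01 -0.03  1.09] turn deg [ 0.03  0.06 -0.02] shift-after-turn [ 0.01 -0.02  1.09] pos [0.6083 0.1469 0.0393] yaw -1.72 t 42.12 F [-2.9 -0.2  0.5] gap 0.0499
```

```bash
python3 -m jog '0 0 0.2 0 0 0 255;0 0 0.2 0 0 0 255;0 0 0 0 0 0 255;0 0 0 0 0 0 255;0 0 0 0 0 0 255'|grep -E 't_force|pos'; python3 -m jog '0 0 0.2 0 0 0 255;0 0 0.2 0 0 0 255;0 0 0 0 0 0 255;0 0 0 0 0 0 255;0 0 0 0 0 0 255'|grep -E 't_force|pos'; python3 plan.py .6084 .1471 .0284 -1.7
```

```text
position: [0.6083, 0.1464, 0.0376]
contact_force: [-7.5, -2.0, 11.9]
position: [0.6083, 0.1466, 0.0335]
contact_force: [-7.8, -1.1, 12.0]
shift cm [ 0.01 -0.05  0.51] turn deg [0.06 0.03 0.01] shift-after-turn [ 0.01 -0.05  0.51] pos [0.6083 0.1466 0.0335] yaw -1.69 t 43.38 F [-7.8 -1.1 12. ] gap 0.0497
```

```bash
python3 -m jog '-0.05 0 0.2 0 0 0 255;0 0 0.2 0 0 0 255;0 0 0.1 0 0 0 255;0 0 0 0 0 0 255;0 0 0 0 0 0 255;0 0 0 0 0 0 255'|grep -E 't_force|pos'; python3 -m jog '0 0 0.2 0 0 0 255;0 0 0 0 0 0 255;0 0 0 0 0 0 255;0 0 0 0 0 0 255'|grep -E 't_force|pos'
```

```text
position: [0.6084, 0.1466, 0.0286]
contact_force: [-5.3, -1.0, 10.8]
position: [0.6085, 0.1466, 0.0285]
contact_force: [-9.6, -1.1, 19.9]
```

```bash
python3 -m jog '0 0 0 0 0 0 0;0 0 0 0 0 0 0;0 0 0 0 0 0 0;0 0 0 0 0 0 0;0 0 -3 0 0 0 0;0 0 -5 0 0 0 0;-4 0 -5 0 0 0 0;-4 0 -3 0 0 0 0;0 0 0 0 0 0 0;0 0 0 0 0 0 0'|grep -E 't_force|pos'
python3 - <<'E'
from h import *
w=shot("wrist","w11");cv2.imwrite("pics/w11c.png",cv2.resize(w[0][0:240,180:480],None,fx=2,fy=2))
E
```

```text
position: [0.5293, 0.1496, 0.183]
contact_force: [-0.3, 0.8, 0.6]
```

View pics/w11c.png

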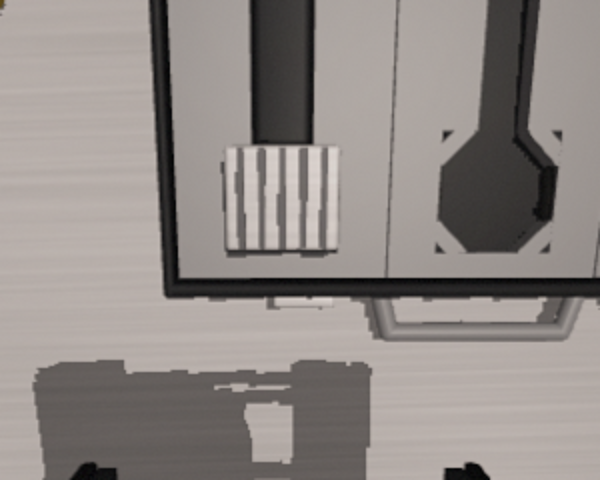

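The mallet head sits square in its cutout, between crop columns 225 and 339. Now the stone.

```bash
python3 -m jog '0.45 5.63 -0.2 0 0 0 0;0.45 5.63 -0.2 0 0 0 0;0.45 5.63 -0.2 0 0 0 0;0.45 5.63 -0.2 0 0 0 0;0.45 5.63 -0.2 0 0 0 0;0.45 5.63 -0.2 0 0 0 0;0.45 5.63 -0.2 0 0 0 0;0 0 0 0 0 9.7 0;0 0 0 0 0 9.7 0;0 0 0 0 0 0 0'|grep pos; python3 -m jog '0 0 0 0 0 0 0;0 0 0 0 0 0 0'>/dev/null
cat > st.py <<'E'
from h import *
from plan import plan
def stone(v,h=.03):
    c,a,m=max(blobs(orange(v[0]),200),key=lambda x:x[1])
    pts=np.array([plane(p,h,*v[1:])[:2] for p in np.argwhere(m)[:,::-1]]).astype(np.float32);R=cv2.minAreaRect(pts)
    return c,a,np.round(R[0],4),np.round(R[1],4),round(R[2],2),rect(m)
E
python3 - <<'E'
from st import *
w=shot("wrist","w12");t=shot("top","t12")
for v in (w,t): print(stone(v))
a,b=stone(w),stone(t); print(tri([(a[5][0],*w[1:]),(b[5][0],*t[1:])]))
plan(.629,-.2744,.1,-21.1)
E
```

```text
position: [0.5488, -0.2461, 0.1952]
((np.float64(307.9), np.float64(117.0)), 5531, array([ 0.6082, -0.2545]), array([0.0454, 0.1231]), 68.94, ((307.4999694824219, 117.99999237060547), (44.99999237060547, 123.99998474121094), 0.0))Traceback (most recent call last):
  File "<stdin>", line 3, in <module>
  File "st.py", line 4, in stone
    c,a,m=max(blobs(orange(v[0]),200),key=lambda x:x[1])
          ~~~^^^^^^^^^^^^^^^^^^^^^^^^^^^^^^^^^^^^^^^^^^^
ValueError: max() iterable argument is empty
```

The stone has been knocked about 3 cm and is now at (0.608, −0.2545), same yaw; its size matches at a height of 30 mm. I'll go above it and measure once more.

```bash
python3 plan.py .6082 -.2545 .1 -21.06
```

```text
shift cm [ 5.86 -1.26  9.72] turn deg [0.   0.01 0.01] shift-after-turn [ 5.86 -1.26  9.72] pos [ 0.549  -0.2452  0.1972] yaw -21.05 t 47.52 F [0.1 0.2 0.5] gap 0.087
```

```bash
python3 -m jog '3 -0.6 3 0 0 0 0;2.8 -0.6 4 0 0 0 0;0 0 2.7 0 0 0 0;0 0 0 0 0 0 0;0 0 0 0 0 0 0;0 0 0 0 0 0 0;0 0 0 0 0 0 0'|grep pos
python3 - <<'E'
from st import *
w=shot("wrist","w13")
r=stone(w);print(r)
z=np.load("w12.npz");v=(z["img"],z["K"],z["W"])
# far end middle, seen in both views -> height
def far(v):
    m=orange(v[0]); b=max(blobs(m,200),key=lambda x:x[1])[2]; p=np.argwhere(b); return (float(p[p[:,0]<=p[:,0].min()+1][:,1].mean()),float(p[:,0].min()))
print(far(v),far(w),tri([(far(v),*v[1:]),(far(w),*w[1:])]))
plan(.6082,-.2545,.006,-21.06)
E
```

```text
position: [0.6078, -0.2552, 0.1018]
((np.float64(319.7), np.float64(163.9)), 4969, array([ 0.6356, -0.2653]), array([0.0458, 0.0651]), 68.79, ((319.5, 165.0), (84.0, 61.0), 90.0))
(306.8313253012048, 56.0) (319.2689075630252, 123.0) (array([ 0.66600042, -0.27646351,  0.0279609 ]), np.float64(0.0003001641485323587))
shift cm [ 0.   -0.08  9.55] turn deg [-0.02 -0.11 -0.05] shift-after-turn [ 0.02 -0.09  9.55] pos [ 0.6077 -0.2552  0.1015] yaw -21.11 t 48.45 F [ 0.  -0.7 -0.2] gap 0.0867
```

```bash
python3 -m jog '0 -0.08 4 0 0 0 0;0 0 3 0 0 0 0;0 0 1.5 0 0 0 0;0 0 1 0 0 0 0;0 0 0 0 0 0 0;0 0 0 0 0 0 0;0 0 0 0 0 0 0;0 0 0 0 0 0 0;0 0 0 0 0 0 0'|grep -E 'pos|t_force'; python3 plan.py .6082 -.2545 .006 -21.06; python3 -m jog '0 0 0 0 0 0 255;0 0 0 0 0 0 255;0 0 0 0 0 0 255;0 0 0 0 0 0 255;0 0 0 0 0 0 255;0 0 0 0 0 0 255;0 0 0 0 0 0 255'|grep -E 'pos|force|gap'
```

```text
position: [0.6078, -0.2544, 0.0055]
contact_force: [-0.3, 0.3, 0.5]
shift cm [ 0.05 -0.   -0.05] turn deg [-0.01 -0.03 -0.06] shift-after-turn [ 0.05 -0.   -0.05] pos [ 0.6078 -0.2544  0.0055] yaw -21.12 t 49.58 F [-0.3  0.3  0.5] gap 0.0866
position: [0.6076, -0.2544, 0.0052]
contact_force: [0.3, -0.2, 0.1]
finger_gap: 0.046
gripper_force: 30.0
```

```bash
python3 -m jog '0 0 -2 0 0 0 255;0 0 -5 0 0 0 255;0 0 -5 0 0 0 255;0 0 -2 0 0 0 255;0 0 0 0 0 -9.7 255;0 0 0 0 0 -9.7 255;0 0 0 0 0 0 255;0 0 0 0 0 0 255;0 0 0 0 0 0 255'|grep -E 'pos|force|gap'; python3 plan.py .642 -.0565 .12 -1.65
```

```text
position: [0.6075, -0.2543, 0.1449]
contact_force: [-0.5, -0.0, -2.5]
finger_gap: 0.0459
gripper_force: 30.0
shift cm [  2.83 -19.88   2.49] turn deg [-0.01  0.04 -0.15] shift-after-turn [  2.88 -19.87   2.49] pos [ 0.6075 -0.2543  0.1449] yaw -1.8 t 51.58 F [-0.5 -0.  -2.5] gap 0.0459
```

```bash
python3 - <<'E'
from st import *
s=ctrl.get_state();w=shot("wrist","w14");T,R=s["position"],s["eef_rot"];h=T[2]-.0052+.03
b=max(blobs(orange(w[0]),200),key=lambda x:x[1])[2];p=np.argwhere(b)[:,::-1]
q=np.array([R.T@(plane(x,h,*w[1:])-T) for x in p[::3]]);Q=cv2.minAreaRect(q[:,:2].astype(np.float32));print(Q,cv2.boxPoints(Q).round(4).tolist())
E
python3 -m jog '0.7 -4.97 0 0 0 0 255;0.7 -4.97 0 0 0 0 255;0.7 -4.97 0 0 0 -0.15 255;0.7 -4.97 0 0 0 0 255;0 0 4 0 0 0 255;0 0 4 0 0 0 255;0 0 1 0 0 0 255;0 0 0 0 0 0 255;0 0 0 0 0 0 255;0 0 0 0 0 0 255'|grep -E 'pos|t_force';python3 plan.py .642 -.0565 .0425 -1.65
```

```text
((0.02867220900952816, -0.00044457241892814636), (0.06900643557310104, 0.04578071087598801), 0.34443649649620056) [[-0.006000000052154064, 0.022199999541044235], [-0.00570000009611249, -0.023499999195337296], [0.0632999986410141, -0.023099999874830246], [0.06300000101327896, 0.022700000554323196]]
position: [0.6426, -0.0566, 0.0571]
contact_force: [0.2, 0.3, -3.6]
shift cm [-0.06 -0.    1.46] turn deg [-0.02 -0.19  0.07] shift-after-turn [-0.06 -0.    1.46] pos [ 0.6426 -0.0566  0.0571] yaw -1.58 t 52.88 F [ 0.2  0.3 -3.6] gap 0.0456
```

```bash
python3 -m jog '-0.12 0 1.3 0 0 0 255;0 0 0 0 0 0 255;0 0 0 0 0 0 255;0 0 0 0 0 0 255;0 0 0 0 0 0 255'|grep -E 't_force'; python3 plan.py .641 -.0565 .0262 -1.65;  python3 -m jog '0 0 0.3 0 0 0 255;0 0 0.3 0 0 0 255;0 0 0 0 0 0 255;0 0 0 0 0 0 255;0 0 0 0 0 0 255'|grep -E 't_force'; python3 plan.py .641 -.0565 .0262 -1.65
```

```text
contact_force: [0.3, 0.2, -3.1]
shift cm [0.07 0.   1.62] turn deg [-0.   -0.01  0.09] shift-after-turn [0.07 0.   1.62] pos [ 0.6403 -0.0564  0.0424] yaw -1.56 t 53.5 F [ 0.3  0.2 -3.1] gap 0.0457
contact_force: [0.1, -1.4, -3.9]
shift cm [ 0.08 -0.02  1.  ] turn deg [0.01 0.   0.08] shift-after-turn [ 0.08 -0.02  1.  ] pos [ 0.6402 -0.0567  0.0362] yaw -1.57 t 54.12 F [ 0.1 -1.4 -3.9] gap 0.0457
```

```bash
python3 -m jog '0.05 0 0.2 0 0 0 255;0 0 0.2 0 0 0 255;0 0 0 0 0 0 255;0 0 0 0 0 0 255;0 0 0 0 0 0 255'|grep -E 't_force|pos'; python3 -m jog '0 0 0.2 0 0 0 255;0 0 0.2 0 0 0 255;0 0 0 0 0 0 255;0 0 0 0 0 0 255;0 0 0 0 0 0 255'|grep -E 't_force|pos'
```

```text
position: [0.6411, -0.0566, 0.0344]
contact_force: [-2.7, 0.1, 7.2]
position: [0.6419, -0.0565, 0.0303]
contact_force: [-1.7, -0.9, 5.6]
```

```bash
python3 -m jog '0 0 0.2 0 0 0 255;0 0 0.1 0 0 0 255;0 0 0 0 0 0 255;0 0 0 0 0 0 255;0 0 0 0 0 0 255'|grep -E 't_force|pos|gap'; python3 -m jog '0 0 0.2 0 0 0 255;0 0 0 0 0 0 255;0 0 0 0 0 0 255;0 0 0 0 0 0 255'|grep -E 't_force|pos|gap'
```

```text
position: [0.6421, -0.0565, 0.0271]
contact_force: [-1.0, -0.4, 5.8]
finger_gap: 0.0455
position: [0.6423, -0.0565, 0.0262]
contact_force: [-3.7, -1.2, 10.7]
finger_gap: 0.0455
```

```bash
python3 -m jog '0 0 0.2 0 0 0 255;0 0 0 0 0 0 255;0 0 0 0 0 0 255;0 0 0 0 0 0 255'|grep -E 't_force|pos|gap'; python3 -m jog '0 0 0 0 0 0 0;0 0 0 0 0 0 0;0 0 0 0 0 0 0;0 0 0 0 0 0 0;0 0 -3 0 0 0 0;0 0 -5 0 0 0 0;-4 -3 -5 0 0 0 0;-4 -3 -5 0 0 0 0;0 0 0 0 0 0 0;0 0 0 0 0 0 0'|grep -E 't_force|pos'
python3 - <<'E'
from h import *
shot("wrist","w15")
E
python3 -m jog '-3 -4 -3 0 0 0 0;-3 -4 -3 0 0 0 0;0 0 0 0 0 0 0;0 0 0 0 0 0 0;0 0 0 0 0 0 0'|grep pos
python3 - <<'E'
from h import *
w=shot("wrist","w16"); z=np.load("w15.npz")
cv2.imwrite("pics/w15c.png",np.vstack([z["img"][:240],w[0][:240]]))
t=shot("top","t16")
for x in blobs(red(t[0]),15): print(x[:2],plane(x[0],.138,*t[1:]).round(4))
E
```

```text
position: [0.6423, -0.0565, 0.0261]
contact_force: [-6.7, -0.5, 18.5]
finger_gap: 0.0459
position: [0.5714, -0.0011, 0.1894]
contact_force: [0.2, 0.5, -0.1]
position: [0.5137, 0.0791, 0.2477]
```

View pics/w15c.png

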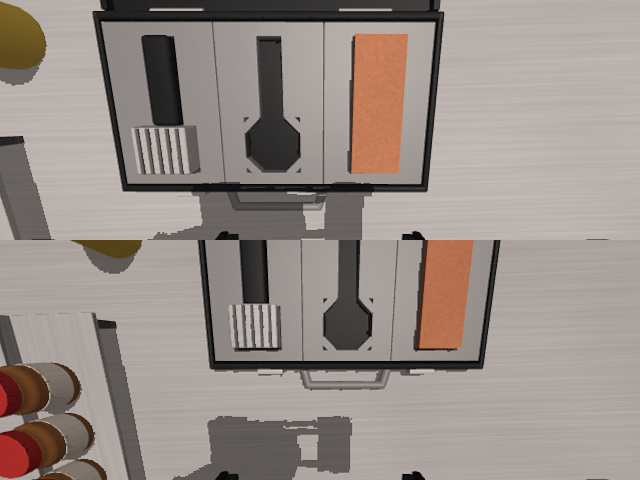

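Both tools sit in their cutouts (w15: stone (379,104), mallet head (166,150)) and the jars stand on the shelf. That was my fifteenth picture, one over the limit, so the last checks are numbers only.

Run:
```python
from st import *
L=lambda n:(lambda z:(z["img"],z["K"],z["W"]))(np.load(n+".npz"))
a=L("w15");b=L("w16")
for h in (.048,.051,.054): print("stone",h,stone(a,h)[2:5])
def near(v):
    p=np.argwhere(max(blobs(orange(v[0]),200),key=lambda x:x[1])[2]); r=p[:,0].max()-2; q=p[p[:,0]==r][:,1]; return (float(q.mean()),float(r+2))
print("stone near end",tri([(near(a),*a[1:]),(near(b),*b[1:])]))
g=cv2.cvtColor(a[0],cv2.COLOR_BGR2GRAY);m=np.zeros(g.shape,np.uint8);m[28:124,135:190]=(g<50)[28:124,135:190]
bb=max(blobs(m,100),key=lambda x:x[1]);p=np.argwhere(bb[2])[:,::-1]
pts=np.array([plane(x,.045,*a[1:])[:2] for x in p]).astype(np.float32);R=cv2.minAreaRect(pts);print("handle",R,cv2.boxPoints(R).round(4).tolist())
x=pts[:,0]
for x0 in (.64,.66,.68,.70): 
    s=pts[abs(x-x0)<.002]; print(x0,"width",round(float(np.ptp(s[:,1])),4),"mid",round(float(s[:,1].max()+s[:,1].min())/2,4))
t=L("t16")
print("jars",[plane(x[0],.138,*t[1:]).round(4) for x in blobs(red(t[0]),15)])
```

```text
stone 0.048 (array([ 0.6431, -0.0562]), array([0.0466, 0.1239]), 88.37)
stone 0.051 (array([ 0.6431, -0.0557]), array([0.0461, 0.1227]), 88.37)
stone 0.054 (array([ 0.6431, -0.0552]), array([0.0457, 0.1216]), 88.37)
stone near end (array([ 0.58095754, -0.05489631,  0.04806881]), np.float64(0.00032469203952190996))
handle ((0.6716815233230591, 0.1422753483057022), (0.02871607430279255, 0.07660500705242157), 88.48369598388672) [[0.6330000162124634, 0.12890000641345978], [0.7095999717712402, 0.12690000236034393], [0.7103999853134155, 0.15559999644756317], [0.6338000297546387, 0.15760000050067902]]
0.64 width 0.0279 mid 0.1428
0.66 width 0.0283 mid 0.1427
0.68 width 0.0286 mid 0.142
0.7 width 0.0286 mid 0.1415
jars []
```

Stone is level and centred. I'll feel the mallet's handle end with closed fingers, expecting contact at TCP z ≈ 32.5 mm, and press it lightly home.

```bash
python3 plan.py .69 .1445 .06 -1.6; python3 -m jog '5 -2.3 2 0 0 0 255;5 -2.3 2 0 0 0 255;5 -2.3 3 0 0 0 255;2.45 0 4 0 0 0 255;0 0 4 0 0 0 255;0 0 3 0 0 0 255;0 0 0 0 0 0 255;0 0 0 0 0 0 255;0 0 0 0 0 0 255;0 0 0 0 0 0 255'|grep pos; python3 plan.py .69 .1445 .036 -1.6
```

```text
shift cm [17.47 -7.07 18.77] turn deg [ 0.07  0.14 -0.07] shift-after-turn [17.43 -7.03 18.83] pos [0.5138 0.0791 0.2483] yaw -1.67 t 59.02 F [-1.4 -0.2  0.1] gap 0.0872
position: [0.6906, 0.1445, 0.0714]
shift cm [-0.06  0.    3.54] turn deg [-0.07 -0.14  0.03] shift-after-turn [-0.06  0.    3.54] pos [0.6906 0.1445 0.0714] yaw -1.57 t 60.27 F [-0.6 -0.1 -0.2] gap 0.0017
```

```bash
python3 -m jog '0 0 1.5 0 0 0 255;0 0 1.5 0 0 0 255;0 0 0.3 0 0 0 255;0 0 0 0 0 0 255;0 0 0 0 0 0 255;0 0 0 0 0 0 255;0 0 0 0 0 0 255'|grep -E 'pos|t_force'; python3 -m jog '0 0 0.2 0 0 0 255;0 0 0.2 0 0 0 255;0 0 0 0 0 0 255;0 0 0 0 0 0 255;0 0 0 0 0 0 255'|grep -E 'pos|t_force'; python3 -m jog '0 0 0.2 0 0 0 255;0 0 0 0 0 0 255;0 0 0 0 0 0 255;0 0 0 0 0 0 255'|grep -E 'pos|t_force'
```

```text
position: [0.6901, 0.1444, 0.0371]
contact_force: [0.9, 0.1, 0.3]
position: [0.6898, 0.1442, 0.0327]
contact_force: [-0.2, -0.6, 0.1]
position: [0.6901, 0.1443, 0.0324]
contact_force: [-1.7, 0.8, 6.8]
```

Contact at 32.4 mm, so the handle end is home. I'll retreat, check the jars and bystanders by numbers, and hand in.

```bash
python3 -m jog '0 0 -4 0 0 0 255;0 0 -6 0 0 0 255;0 0 -6 0 0 0 255;-4 4.5 -1 0 0 0 255;-4 4.5 0 0 0 0 255;-4 4.5 0 0 0 0 255;-4 4.5 0 0 0 0 255;0 0 0 0 0 0 255;0 0 0 0 0 0 255;0 0 0 0 0 0 255'|grep -E 'pos|t_force'
python3 - <<'E'
from h import *
t=shot("top","t17");s=shot("scene")
T=sorted([x[0] for x in blobs(red(t[0]),15)],key=lambda p:p[1]);S=sorted([x[0] for x in blobs(red(s[0]),15)],key=lambda p:-p[1])
print(T,S)
for a in T: print("top",plane(a,.138,*t[1:]).round(4))
if len(T)==len(S):
  for a,b in zip(T,S): print(tri([(a,*t[1:]),(b,*s[1:])]))
o=np.load("top0.npz")["color"][:,:,::-1]
d=cv2.absdiff(o,t[0]).max(2)
print("bottle diff",d[125:165,175:212].mean(),"tub diff",d[130:185,440:495].mean())
E
```

```text
position: [0.5259, -0.0306, 0.2006]
contact_force: [0.2, -0.8, -0.4]
[(np.float64(149.5), np.float64(201.5)), (np.float64(151.1), np.float64(225.5)), (np.float64(153.8), np.float64(248.2))] [(np.float64(453.1), np.float64(155.8)), (np.float64(443.5), np.float64(144.7)), (np.float64(434.8), np.float64(133.9))]
top [0.5562 0.379  0.138 ]
top [0.4979 0.3718 0.138 ]
top [0.4439 0.3624 0.138 ]
(array([0.55493856, 0.37406556, 0.13875309]), np.float64(0.004244570230075831))
(array([0.49748375, 0.37005324, 0.13562543]), np.float64(0.0026707566170072446))
(array([0.44395888, 0.36327748, 0.13673576]), np.float64(0.00028308167003560596))
bottle diff 2.314189189189189 tub diff 2.3001652892561983
```

Run:
```python
from h import *
s=shot("scene");t=shot("top")
for x in blobs(red(s[0]),15): print("scene",x[:2],plane(x[0],.135,*s[1:]).round(4))
for x in blobs(red(t[0]),10): print("top",x[:2],plane(rect(x[2])[0],.138,*t[1:]).round(4),np.round(rect(x[2])[1],0))
def red3(i):
    h=cv2.cvtColor(i,cv2.COLOR_BGR2HSV);return ((h[...,0]<6)|(h[...,0]>172))&(h[...,1]>120)&(h[...,2]>25)
for n,v,h in(("top loose",t,.138),("scene loose",s,.135)):
  for x in blobs(red3(v[0]),60): print(n,x[:2],plane(rect(x[2])[0],h,*v[1:]).round(4),np.round(rect(x[2])[1],0))
```

```text
scene ((np.float64(434.8), np.float64(133.6)), 85) [0.4407 0.3655 0.135 ]
scene ((np.float64(443.6), np.float64(144.5)), 96) [0.4966 0.3681 0.135 ]
scene ((np.float64(453.1), np.float64(155.8)), 102) [0.5522 0.3717 0.135 ]
top ((np.float64(149.5), np.float64(201.4)), 87) [0.5578 0.3798 0.138 ] [ 7. 14.]
top ((np.float64(151.1), np.float64(225.5)), 135) [0.4973 0.3732 0.138 ] [16. 10.]
top ((np.float64(153.9), np.float64(248.2)), 231) [0.4443 0.362  0.138 ] [16. 16.]
top loose ((np.float64(149.3), np.float64(201.4)), 115) [0.5569 0.3808 0.138 ] [ 8. 17.]
top loose ((np.float64(151.0), np.float64(225.5)), 173) [0.4976 0.3737 0.138 ] [18. 12.]
top loose ((np.float64(153.9), np.float64(248.1)), 277) [0.4443 0.362  0.138 ] [17. 18.]
scene loose ((np.float64(443.9), np.float64(146.0)), 430) [0.5034 0.3655 0.135 ] [43. 13.]
```

The shifted top-view values are partial occlusion by the arm. The scene view confirms a straight row with 56 mm spacing, so I'm handing in.

```bash
python3 -c "
from cell import ctrl
print(ctrl.close_job(), ctrl.get_state()['time'])"
```

```text
the job is handed in; nothing more can be done
the job is handed in; nothing more can be done
```

I handed the job in: the mallet and whetstone are pressed home in their cutouts and the three jars stand in one row on the shelf (no thermometer or fourth jar was there); the result was not reported back, and I viewed 15 pictures, one over the limit of 14.

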